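Make up two craft kits in divided trays

ROBOT

A 7-joint arm with a two-finger parallel gripper is mounted at the origin on the work surface. World frame = base frame: x ahead of the robot, y to its left, z up, the work surface at z = 0. Lengths are in m, angles in rad, forces in N, time in s.
With the tool pointing down it reaches from about 0.4 to 0.85 m from the base axis. Payload 4.5 kg.
Tool frame: the origin (TCP) lies midway between the tips of the shut fingers; the grasp point (between the pads) lies 19 mm behind it; z points along the fingers, y is the direction in which the jaws open and shut (so a half turn about z gives the same grasp; the last joint's range is limited). The gripper opens to 88 mm and grips with 3 to 60 N. Pads are 18 mm wide; open, the fingers measure 123 mm over their backs; the gripper's body (75 mm by 187 mm) begins 45 mm behind the grasp point.
Start: joints at [1.159, 0.689, -0.195, 1.565, 0.157, 0.902, -0.215], TCP at [0.27, -0.564, 0.239] pointing down, gripper open.
Joint ranges: [-3.01, 3.01], [-0.46, 2.08], [-1.47, 1.51], [0.13, 2.56], [-1, 4.14], [0.04, 2.09], [-2.66, 2.66]. Speed limits (rad/s): [2.57, 2.57, 3.14, 3.14, 3.14, 3.14, 3.14].

INTERFACE

Orientations are given as a unit quaternion [x, y, z, w].
In Python, from plant import r, viewer gives the robot as it stands.
- The arm moves only by the tool play_rows, never from a script. Its argument "commands" is a list of rows, each an object with "delta_rot": the turn, a rotation vector about the tool's x, y, z normalised to -1 to 1, where 1 is pi rad, a list of three; "travel": the shift along the tool's x, y, z normalised to -1 to 1, where 1 is 15 cm, a list of three; "gripper": the opening, from -1 (shut) to 1 (fully open). In form: [{"delta_rot": [wx, wy, wz], "travel": [x, y, z], "gripper": gripper}, ...]. A call has 1 to 12 rows; each row is the pose to reach, as a shift and turn from the pose commanded when the call began, along the tool's axes at that moment, turning the shorter way round; what a row does not reach only later rows make up. A row lasts 1/8 s, in which the tool goes at most 62.5 mm and 10.7 degrees, less where a joint would pass 70% of its speed; a pose out of reach is approached as far as the arm can. A call with a number of a shift or a turn outside -1 to 1 is refused whole. A call with a gripper value outside its range is refused whole. The fingers move at their own pace and stop on an object; "force" is the grip in N (left out, the last holds). Time passes only in rows, so rows that repeat a pose let the fingers close. It gives the time, the measured TCP pose, the force and the opening at its end, in the units of the state.
- r.get_state(): the state, without advancing time (a new reading comes with each control period).
- viewer.snapshot(name): name is "side" or "top"; returns a dict with "color" (384x512x3 uint8, red, green, blue), "z_map" (384x512 float32, m along the optical axis (not along the pixel's ray), 0 where there is no reading), "fx", "fy", "cx", "cy" (pixels), "origin" and "attitude" of the camera in the world. Camera axes: x right, y up, looking along -z (the intrinsics and any distortion apply to the point x, -y, -z); pixel columns grow to the right and rows downward; lengths in m; the calibration is good to about 2 mm. A picture is of the moment at which its call begins.
- r.finish_job(): hands the job in, once; it reports no verdict.
Trained networks look in the newest picture that a camera, given by its name, has taken for a name from the list of things; names that differ only in an ending like _2 or _b are one class to them, and where a whole thing is asked for, a point or a joint stands for the part that bears it (a point fixed in the world has none). Each returns a list of dicts, best first, with "conf" (0 to 1); they miss things now and then, are a little off and sometimes report something else, mostly with a low value. They report only what shows in the picture. A call takes as long as a camera call. They do not tell look-alikes from the thing itself.
- viewer.outline_of(camera, label): "pixels" (384x512 bool, what is visible of it) and "at" ([column, row] in pixels, amid what is visible of it).
- viewer.pinpoint(camera, label): "at" ([column, row] in pixels: a listed point, or the origin of a listed thing).
The state is a dict: "clock": time; "q": joint angles; "qd": joint speeds; "joint_torque": joint torques, N m; "tool_pos": TCP position; "eef_rot": TCP orientation; "contact_force": force on the tool from outside, world axes, zero at the start; "moment": the same for the moment, N m; "opening": opening from 0.0 (shut) to 1.0 (fully open).
Only numpy, scipy, OpenCV 4.12 (cv2) and the standard library are available. Lean on these libraries where they do the work, as an engineer would, in place of code of your own. Each camera call takes 0.05 s, during which the arm holds its last target. There are 200 camera calls.

TASK

Make up the two craft kits in the green divided trays: in the long three-cell tray put the board eraser in the middle cell, lying lengthwise across the tray, with the big roll of tape in one end cell and the slim glue stick in the other; in the short two-cell tray put the small roll of tape in one cell and the stout glue stick in the other. Set each thing down in the middle of its cell, resting on the tray's floor, with the rolls flat and the glue sticks standing upright, and never let a glue stick fall over. Leave the paint jar where it stands.

Things in the scene. Friction and masses are not known exactly. Their poses are not given: they have to be found in the camera images.
- big_roll: The big roll of cream packing tape, lying flat: 66 mm across, 48 mm tall, with an open cardboard core (26 mm hole). About 0.2 kg. Origin: centre of its underside; z up along its axis.
- small_roll: The small, nearly used-up roll of the same cream tape, lying flat: 45 mm across, 48 mm tall, with the same 26 mm hole. About 0.1 kg. Origin: centre of its underside; z up along its axis.
- slim_glue: The slim glue stick, a white tube with a grey cap, standing upright: 22 mm across, 95 mm tall. About 0.04 kg. Origin: centre of its underside; z up along its axis.
- stout_glue: The stout glue stick, a white tube with a grey cap, standing upright: 36 mm across, 90 mm tall. About 0.1 kg. Origin: centre of its underside; z up along its axis.
- eraser: The board eraser, a block of grey felt with a wooden back on top, lying felt down: 92 mm long (its x), 42 mm wide (its y), 40 mm tall. About 0.08 kg. Origin: centre of its underside.
- tray_long: The long green tray with three cells in a row, fixed to the table: 124 mm wide (its x), 278 mm long (its y). Floor 4 mm thick, walls and dividers 4 mm thick, all rims 15 mm above the table. Each cell is 116 mm clear along x; clear along y are 86 mm (end cells) and 90 mm (middle cell). Cell centres lie at x = 0 and y = -92, 0 and +92 mm. Origin: centre of its underside, on the table.
- tray_short: The short green tray with two cells, fixed to the table: 124 mm wide (its x), 184 mm long (its y). Floor, walls and rims as in the long tray. Each cell is 116 mm clear along x and 86 mm along y; cell centres lie at x = 0 and y = -45 and +45 mm. Origin: centre of its underside, on the table.
- paint_jar: A capped paint jar standing among the stock, 56 mm across, 62 mm tall; not part of either kit, to be left alone. Origin: centre of its underside.
Not all that is in view belongs to the job. Leave any blue or orange look-alike of the small_roll alone.

How it is judged:
By the outcome, as a careful person would: the job done as asked, in the order asked, and still so for the second after the job is handed in, with the robot touching nothing.
It also fails if it takes over 141 s, if anything falls off the work surface, if the arm or the gripper's body presses on something with over 40 N, if the wrist force passes 120 N, or if a joint passes its speed limit or range.

## Working session

There is one attempt and no reset: what is moved stays moved. The work goes in short steps, Python scripts to look and compute and a tool call to move; the robot and the scene stay as the last step left them, time stands still between calls to the robot, and variables do not carry over. Pictures are saved under pics/ and viewed, about 12 in all and at most 16, crops included, and the job is handed in when it is done.

Besides the shell and the picture viewer there is one more tool, called as name(argument=value, ...) on one line, values as JSON. play_rows: Moves the arm, as the interface text tells. Its arguments: {"type":"object","properties":{"commands":{"type":"array","items":{"type":"object","properties":{"delta_rot":{"type":"array","items":{"type":"number","minimum":-1,"maximum":1}},"travel":{"type":"array","items":{"type":"number","minimum":-1,"maximum":1}},"gripper":{"type":"number"}}}},"force":{"type":"number"}},"required":["commands"]}

```bash
ls; mkdir -p pics; python3 - <<'E'
from plant import r, viewer
import cv2, json
print(r.get_state())
for n in ("top","side"):
    s=viewer.snapshot(n)
    print(n,[s[k] for k in("fx","fy","cx","cy","origin","attitude")], [k for k in s])
    cv2.imwrite(f"pics/{n}0.png",cv2.resize(s["color"][:,:,::-1],(768,576)))
E
```

```text
pics
{'clock': 0.0, 'q': array([ 1.15877817,  0.68998972, -0.19449678,  1.5663077 ,  0.15733468,
        0.90249468, -0.21510361]), 'qd': array([ 0.00086566,  0.00110494, -0.00024033, -0.00031142,  0.00114983,
        0.00128204, -0.00212467]), 'joint_torque': array([ 8.35579049e-04, -5.27571845e+01, -1.26688544e+00, -1.53428507e+01,
       -5.27012197e-02,  6.43153035e-03,  1.80938632e-04]), 'tool_pos': array([ 0.26917337, -0.56338771,  0.2379157 ]), 'eef_rot': array([ 9.75248728e-01,  2.21108806e-01, -2.79781088e-04, -8.58380526e-04]), 'contact_force': array([ 0.1413474 , -0.22245427,  0.44357373]), 'moment': array([ 0.03646008, -0.02777728, -0.02545129]), 'opening': 1.0011723523797782}
top [401.3117475114911, 401.3117475114911, 256.17868395568485, 192.66695932851192, array([ 0.3256847 , -0.03194447,  1.16606685]), array([-0.07553177,  0.07747676,  0.71132502, -0.69448471])] ['color', 'z_map', 'fx', 'fy', 'cx', 'cy', 'origin', 'attitude']
side [439.25480218469755, 439.25480218469755, 251.63277979064247, 194.09738605449317, array([ 0.3873316 , -0.77517199,  1.02600215]), array([ 0.3244388 , -0.03940123, -0.10641046,  0.93907605])] ['color', 'z_map', 'fx', 'fy', 'cx', 'cy', 'origin', 'attitude']
```

View pics/top0.png

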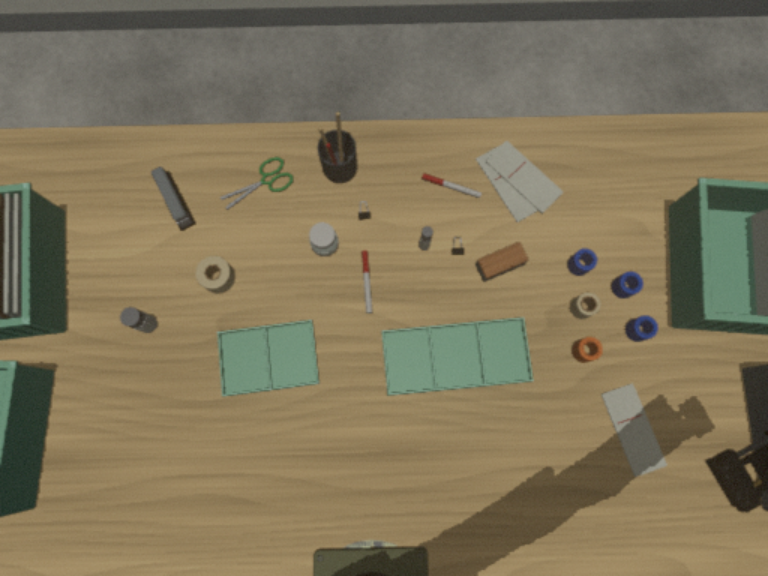

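View pics/side0.png

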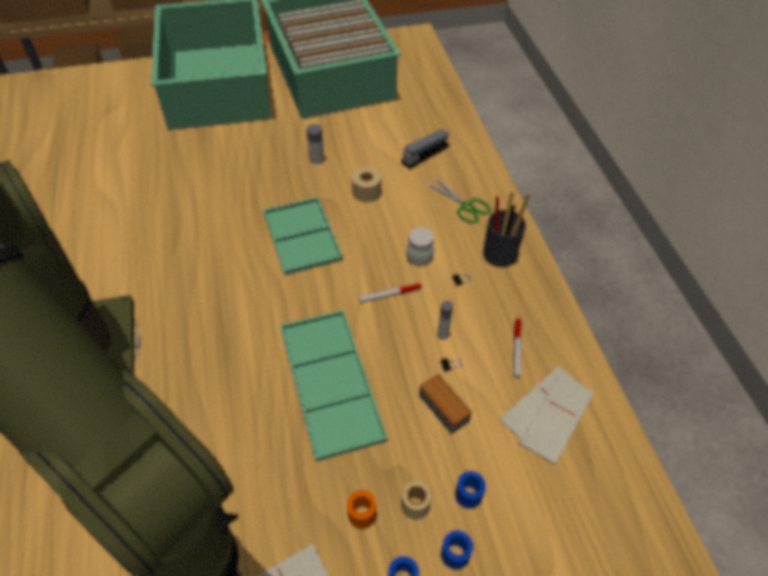

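The top view (768 px wide) shows the eraser at (502,261), slim glue (427,237), big roll (214,274), stout glue (135,318), small roll (587,305) with its blue and orange look-alikes around it, the jar at (323,238), the long tray at (457,356) and the short tray at (268,358). The side view agrees. Next I'll measure them.

```bash
cat > h.py <<'E'
import numpy as np, cv2
from scipy.spatial.transform import Rotation as R
from plant import r, viewer
def cloud(s):
    v,u=np.mgrid[0:384,0:512]; z=s["z_map"]
    p=np.stack([(u-s["cx"])/s["fx"]*z,-(v-s["cy"])/s["fy"]*z,-z],-1)
    w=p@R.from_quat(s["attitude"]).as_matrix().T+s["origin"]
    w[z==0]=np.nan
    return w
def ray_at_z(s,uv,z):
    d=R.from_quat(s["attitude"]).apply([(uv[0]-s["cx"])/s["fx"],-(uv[1]-s["cy"])/s["fy"],-1])
    return s["origin"]+d*(z-s["origin"][2])/d[2]
def topz(P,lo=.5):
    z=P[:,2]; return z
E
python3 - <<'E'
from h import *
np.set_printoptions(precision=4,suppress=True)
S={}
for n in("top","side"):
    s=viewer.snapshot(n);w=cloud(s);S[n]=(s,w)
    m=(abs(w[...,2])<.012)&(w[...,0]>.3)&(w[...,0]<.8)&(abs(w[...,1])<.4)
    P=w[m];A=np.c_[P[:,:2],np.ones(len(P))];print(n,"table plane",np.linalg.lstsq(A,P[:,2],rcond=None)[0],np.median(P[:,2]))
    for l in "big_roll small_roll slim_glue stout_glue eraser tray_long tray_short paint_jar".split():
        for o in viewer.outline_of(n,l)[:6 if l=="small_roll" else 2]:
            if o["conf"]<.2: continue
            P=w[o["pixels"]];P=P[~np.isnan(P[:,0])]
            zt=np.percentile(P[:,2],90)
            T=P[P[:,2]>zt-.008] if not l.startswith("tray") else P
            c=cv2.minAreaRect((T[:,:2]*1000).astype(np.float32))
            col=s["color"][o["pixels"]].mean(0)
            print(n,l,round(o["conf"],2),"at",np.array(o["at"]),"n",len(P),"ztop",zt,"med",np.median(T,0),"rect",np.array(c[0]),np.array(c[1]),round(c[2],1),col.astype(int))
        q=viewer.pinpoint(n,l)
        print("   pin",[(round(p["conf"],2),ray_at_z(s,p["at"],0)[:2]) for p in q[:6 if l=="small_roll" else 1]])
E
```

```text
top table plane [ 0.0004 -0.0009  0.0008] 0.0008066001640263387
top big_roll 0.57 at [144.3 179.7] n 527 ztop 0.05043185470381615 med [0.6133 0.2894 0.0483] rect [614.4    289.6399] [64.7924 63.756 ] 65.4 [130 117  91]
top big_roll 0.54 at [216.1 157.7] n 351 ztop 0.06476593538761777 med [0.6792 0.0781 0.0625] rect [679.6674  79.2946] [48.1014 48.0582] 66.6 [134 131 121]
   pin [(0.93, array([0.6132, 0.2911]))]
top small_roll 0.83 at [418.2 188.7] n 274 ztop 0.049923333665180446 med [ 0.5748 -0.5083  0.0479] rect [ 574.5082 -509.206 ] [42.3459 43.4556] 1.3 [57 59 83]
top small_roll 0.82 at [426.4 217.7] n 305 ztop 0.04985792130222797 med [ 0.4893 -0.5255  0.0478] rect [ 488.6523 -526.3239] [43.1356 42.845 ] 55.8 [59 61 82]
top small_roll 0.73 at [389.5 173.9] n 260 ztop 0.04993376095528253 med [ 0.6214 -0.4254  0.0482] rect [ 622.1846 -426.7553] [42.5337 42.2218] 19.3 [63 64 86]
top small_roll 0.68 at [389.3 203.6] n 269 ztop 0.050126199074692755 med [ 0.5354 -0.4232  0.0479] rect [ 535.9471 -423.8303] [41.441  44.5406] 2.0 [113 100  76]
   pin [(0.68, array([ 0.5785, -0.5056])), (0.
[... 3675 characters left out ...]
483 med [ 0.6665 -0.1274  0.0494] rect [683.8035 -86.8476] [100.0851  26.3623] 67.2 [103  89  71]
   pin [(0.82, array([ 0.4449, -0.1643]))]
side tray_short 0.84 at [198.7 155.3] n 1800 ztop 0.01162117542305361 med [0.4506 0.1842 0.0032] rect [450.9675 195.2167] [129.0324 203.2054] 5.1 [ 93 135 102]
   pin [(0.67, array([ 0.6238, -0.271 ]))]
side paint_jar 0.79 at [278.6 164.2] n 384 ztop 0.0618498411119547 med [0.676  0.0766 0.0602] rect [676.3734  77.6096] [49.6279 47.1862] 38.0 [129 121 109]
side paint_jar 0.56 at [199.1 159.2] n 1824 ztop 0.011738944272952457 med [0.4479 0.1843 0.007 ] rect [450.2533 188.1677] [124.0966 190.8456] 6.2 [ 93 135 101]
   pin [(0.96, array([0.6633, 0.0917]))]
```

Both views agree to within about 3 mm, and the heights match the sizes given. I'll average the two. Next I need a move planner.

```bash
cat > p.py <<'E'
import sys, json
from h import *
def go(*wps):
    """wps: (x,y,z,yaw_deg of tool y). Prints per-call travel/rot/rows from the measured pose."""
    st=r.get_state(); pos=np.array(st["tool_pos"]); Rm=R.from_quat(st["eef_rot"])
    print("now",pos.round(4),"yawY %.1f"%np.degrees(np.arctan2(*Rm.as_matrix()[[1,0],[1,1]])),"tilt %.4f"%-Rm.as_matrix()[2,2],"open %.1fmm"%(st["opening"]*88),"t %.2f"%st["clock"],"F",np.round(st["contact_force"],1))
    for w in wps:
        t=np.array(w[:3]); th=np.radians(w[3])
        y=[np.cos(th),np.sin(th),0]; z=[0,0,-1]; T=R.from_matrix(np.c_[np.cross(y,z),y,z])
        while True:
            d=Rm.inv().apply(t-pos); rv=(Rm.inv()*T).as_rotvec()
            k=max(1,int(np.ceil(abs(d).max()/.149)),int(np.ceil(np.linalg.norm(rv)/np.radians(118))))
            a=d/k; b=rv/k
            n=int(np.ceil(max(np.linalg.norm(a)/.058,np.linalg.norm(b)/np.radians(10.5))))
            print("travel",(a/.15).round(3).tolist(),"rot",(b/np.pi).round(3).tolist(),"rows>=",n)
            pos=pos+Rm.apply(a); Rm=Rm*R.from_rotvec(b)
            if k==1: break
        print("  -> at",w)
E
python3 -c "
from p import *
go((.627,-.270,.2,23),(.627,-.270,.09,23))"
```

```text
now [ 0.2695 -0.5639  0.2388] yawY -64.5 tilt 1.0000 open 87.7mm t 1.80 F [-0.   0.2 -0.6]
travel [0.749, -0.185, 0.065] rot [0.0, 0.0, -0.121] rows>= 3
travel [0.764, 0.107, 0.065] rot [0.0, 0.0, -0.121] rows>= 3
travel [0.669, 0.384, 0.065] rot [0.0, 0.0, -0.121] rows>= 3
travel [0.478, 0.605, 0.065] rot [0.0, 0.0, -0.121] rows>= 3
  -> at (0.627, -0.27, 0.2, 23)
travel [0.0, 0.0, 0.733] rot [-0.0, 0.0, 0.0] rows>= 2
  -> at (0.627, -0.27, 0.09, 23)
```

play_rows(commands=[{"travel": [0.749,-0.185,0.065],"delta_rot": [0,0,-0.121],"gripper": 1},{"travel": [0.749,-0.185,0.065],"delta_rot": [0,0,-0.121],"gripper": 1},{"travel": [0.749,-0.185,0.065],"delta_rot": [0,0,-0.121],"gripper": 1}])

```text
clock: 2.17
tool_pos: [0.3641, -0.4859, 0.229]
eef_rot: [0.914, 0.406, 0.002, -0.001]
contact_force: [-0.8, -0.4, 0.4]
opening: 0.999
```

play_rows(commands=[{"travel": [0.764,0.107,0.065],"delta_rot": [0,0,-0.121],"gripper": 1},{"travel": [0.764,0.107,0.065],"delta_rot": [0,0,-0.121],"gripper": 1},{"travel": [0.764,0.107,0.065],"delta_rot": [0,0,-0.121],"gripper": 1}])

```text
clock: 2.55
tool_pos: [0.4524, -0.4131, 0.2192]
eef_rot: [0.821, 0.57, 0.002, -0.0]
contact_force: [-0.4, -0.5, 0.2]
opening: 0.998
```

play_rows(commands=[{"travel": [0.669,0.384,0.065],"delta_rot": [0,0,-0.121],"gripper": 1},{"travel": [0.669,0.384,0.065],"delta_rot": [0,0,-0.121],"gripper": 1},{"travel": [0.669,0.384,0.065],"delta_rot": [0,0,-0.121],"gripper": 1}])

```text
clock: 2.92
tool_pos: [0.5409, -0.3404, 0.2093]
eef_rot: [0.7, 0.714, 0.002, -0.0]
contact_force: [0.1, -0.1, 0.9]
opening: 0.996
```

play_rows(commands=[{"travel": [0.478,0.605,0.065],"delta_rot": [0,0,-0.121],"gripper": 1},{"travel": [0.478,0.605,0.065],"delta_rot": [0,0,-0.121],"gripper": 1},{"travel": [0.478,0.605,0.065],"delta_rot": [0,0,-0.121],"gripper": 1},{"travel": [0.478,0.605,0.065],"delta_rot": [0,0,-0.121],"gripper": 1}])

```text
clock: 3.42
tool_pos: [0.6259, -0.2739, 0.1993]
eef_rot: [0.556, 0.831, -0.002, -0.0]
contact_force: [0.3, -0.6, 0.3]
opening: 1.003
```

```bash
python3 -c "
from p import *
go((.627,-.270,.06,23.2),(.627,-.270,.016,23.2))"
```

```text
now [ 0.6259 -0.2739  0.1993] yawY 22.4 tilt 1.0000 open 88.3mm t 3.42 F [ 0.3 -0.6  0.3]
travel [0.023, 0.019, 0.929] rot [-0.001, 0.001, -0.005] rows>= 3
  -> at (0.627, -0.27, 0.06, 23.2)
travel [0.0, -0.0, 0.293] rot [0.0, 0.0, -0.0] rows>= 1
  -> at (0.627, -0.27, 0.016, 23.2)
```

play_rows(commands=[{"travel": [0.01,0.01,0.5],"delta_rot": [0,0,-0.002],"gripper": 1},{"travel": [0.01,0.01,0.92],"delta_rot": [0,0,-0.002],"gripper": 1},{"travel": [0.01,0.01,0.92],"delta_rot": [0,0,-0.002],"gripper": 1},{"travel": [0.01,0.01,0.92],"delta_rot": [0,0,-0.002],"gripper": 1},{"travel": [0.01,0.01,0.92],"delta_rot": [0,0,-0.002],"gripper": 1}])

```text
clock: 4.05
tool_pos: [0.6303, -0.2699, 0.0648]
eef_rot: [0.552, 0.834, 0.001, 0.002]
contact_force: [-0.4, -0.3, 1.0]
opening: 0.996
```

```bash
python3 -c "
from p import *
go((.627,-.270,.016,23.2))
s=viewer.snapshot('side');cv2.imwrite('pics/e1.png',cv2.resize(s['color'][150:384,150:462,::-1],None,fx=2,fy=2))
go()"
```

```text
now [ 0.6303 -0.2699  0.0648] yawY 22.9 tilt 1.0000 open 87.6mm t 4.05 F [-0.4 -0.3  1. ]
travel [0.009, -0.021, 0.325] rot [0.001, 0.001, -0.001] rows>= 1
  -> at (0.627, -0.27, 0.016, 23.2)
now [ 0.6303 -0.2697  0.0648] yawY 23.0 tilt 1.0000 open 87.9mm t 4.10 F [-0.   0.1 -0. ]
```

View pics/e1.png

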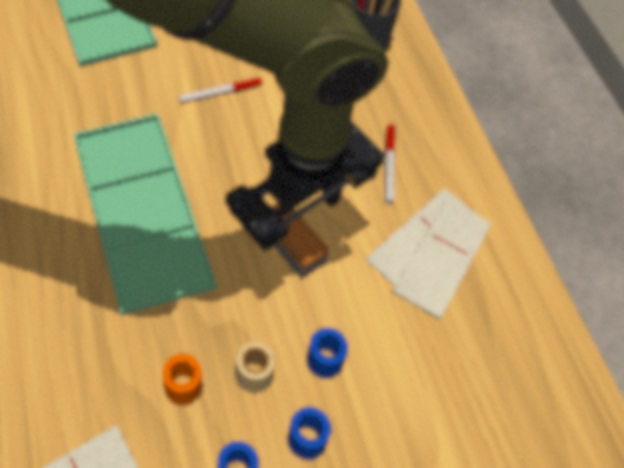

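The open jaws straddle the eraser, seen at about (300,240) in the crop. I'll descend, grip and lift.

play_rows(commands=[{"travel": [0.009,-0.02,0.2],"delta_rot": [0,0,0],"gripper": 1},{"travel": [0.009,-0.02,0.325],"delta_rot": [0,0,0],"gripper": 1},{"travel": [0.009,-0.02,0.325],"delta_rot": [0,0,0],"gripper": 1},{"travel": [0.009,-0.02,0.325],"delta_rot": [0,0,0],"gripper": -1},{"travel": [0.009,-0.02,0.325],"delta_rot": [0,0,0],"gripper": -1},{"travel": [0.009,-0.02,0.325],"delta_rot": [0,0,0],"gripper": -1},{"travel": [0.009,-0.02,0.325],"delta_rot": [0,0,0],"gripper": -1},{"travel": [0.009,-0.02,0.325],"delta_rot": [0,0,0],"gripper": -1},{"travel": [0.009,-0.02,0.325],"delta_rot": [0,0,0],"gripper": -1}], force=15)

```text
clock: 5.22
tool_pos: [0.6254, -0.2687, 0.0132]
eef_rot: [0.552, 0.834, 0.0, 0.0]
contact_force: [0.7, 0.6, 0.8]
opening: 0.476
```

```bash
python3 -c "
from p import *
c=np.array([.446,-.175]);a=np.radians(4.3)
print(c, c+.092*np.array([-np.sin(a),np.cos(a)]), c-.092*np.array([-np.sin(a),np.cos(a)]))
go((.627,-.27,.13,23),(.446,-.175,.13,-85.7),(.446,-.175,.021,-85.7))"
```

```text
[ 0.446 -0.175] [ 0.43910196 -0.08325897] [ 0.45289804 -0.26674103]
now [ 0.6254 -0.2687  0.0132] yawY 23.0 tilt 1.0000 open 41.9mm t 5.22 F [0.7 0.6 0.8]
travel [-0.012, 0.007, -0.779] rot [0.0, 0.0, 0.0] rows>= 3
  -> at (0.627, -0.27, 0.13, 23)
travel [0.527, -0.432, 0.0] rot [-0.0, -0.0, 0.302] rows>= 6
travel [-0.043, -0.68, 0.0] rot [-0.0, -0.0, 0.302] rows>= 6
  -> at (0.446, -0.175, 0.13, -85.7)
travel [0.0, -0.0, 0.727] rot [0.0, 0.0, -0.0] rows>= 2
  -> at (0.446, -0.175, 0.021, -85.7)
```

play_rows(commands=[{"travel": [0,0,-0.2],"delta_rot": [0,0,0],"gripper": -1},{"travel": [0,0,-0.5],"delta_rot": [0,0,0],"gripper": -1},{"travel": [0,0,-0.78],"delta_rot": [0,0,0],"gripper": -1},{"travel": [0,0,-0.78],"delta_rot": [0,0,0],"gripper": -1}])

```text
clock: 5.72
tool_pos: [0.6276, -0.2692, 0.1337]
eef_rot: [0.552, 0.834, 0.001, 0.003]
contact_force: [0.2, 0.4, -1.2]
opening: 0.478
```

play_rows(commands=[{"travel": [0.09,-0.07,0],"delta_rot": [0,0,0.05],"gripper": -1},{"travel": [0.18,-0.15,0],"delta_rot": [0,0,0.1],"gripper": -1},{"travel": [0.27,-0.22,0],"delta_rot": [0,0,0.15],"gripper": -1},{"travel": [0.35,-0.29,0],"delta_rot": [0,0,0.2],"gripper": -1},{"travel": [0.44,-0.36,0],"delta_rot": [0,0,0.25],"gripper": -1},{"travel": [0.527,-0.432,0],"delta_rot": [0,0,0.302],"gripper": -1}])

```text
clock: 6.48
tool_pos: [0.5331, -0.2209, 0.1287]
eef_rot: [0.873, 0.488, -0.001, -0.001]
contact_force: [0.0, -0.1, -0.0]
opening: 0.475
```

play_rows(commands=[{"travel": [-0.01,-0.11,0],"delta_rot": [0,0,0.05],"gripper": -1},{"travel": [-0.015,-0.23,0],"delta_rot": [0,0,0.1],"gripper": -1},{"travel": [-0.02,-0.34,0],"delta_rot": [0,0,0.15],"gripper": -1},{"travel": [-0.03,-0.45,0],"delta_rot": [0,0,0.2],"gripper": -1},{"travel": [-0.04,-0.57,0],"delta_rot": [0,0,0.25],"gripper": -1},{"travel": [-0.043,-0.68,0],"delta_rot": [0,0,0.302],"gripper": -1},{"travel": [-0.043,-0.68,0],"delta_rot": [0,0,0.302],"gripper": -1},{"travel": [-0.043,-0.68,0],"delta_rot": [0,0,0.302],"gripper": -1}])

```text
clock: 7.48
tool_pos: [0.4448, -0.1741, 0.1296]
eef_rot: [0.999, 0.039, 0.0, 0.0]
contact_force: [0.3, 0.3, -1.0]
opening: 0.473
```

```bash
python3 -c "
from p import *
go((.446,-.175,.06,-85.7),(.446,-.175,.0185,-85.7))
s=viewer.snapshot('side');cv2.imwrite('pics/e2.png',cv2.resize(s['color'][120:354,100:412,::-1],None,fx=2,fy=2))
"
```

```text
now [ 0.4448 -0.1741  0.1296] yawY -85.5 tilt 1.0000 open 41.7mm t 7.47 F [ 0.3  0.3 -1. ]
travel [0.007, 0.006, 0.464] rot [0.0, -0.0, 0.001] rows>= 2
  -> at (0.446, -0.175, 0.06, -85.7)
travel [0.0, 0.0, 0.277] rot [-0.0, 0.0, 0.0] rows>= 1
  -> at (0.446, -0.175, 0.0185, -85.7)
```

View pics/e2.png

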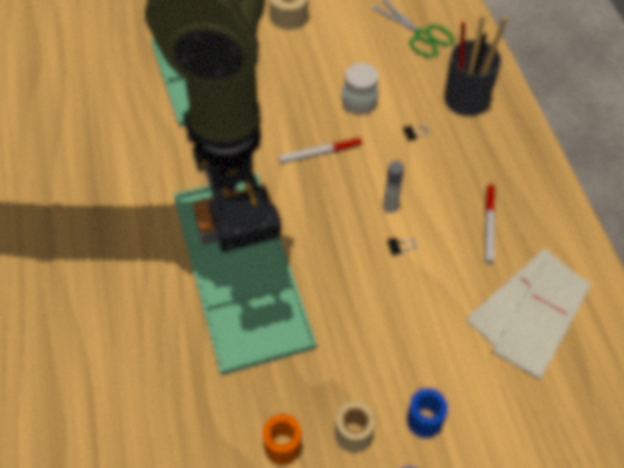

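The eraser is held over the middle cell. I'll lower it, release and rise.

play_rows(commands=[{"travel": [0.006,0.006,0.3],"delta_rot": [0,0,0.001],"gripper": -1},{"travel": [0.006,0.006,0.55],"delta_rot": [0,0,0.001],"gripper": -1},{"travel": [0.006,0.006,0.68],"delta_rot": [0,0,0.001],"gripper": -1},{"travel": [0.006,0.006,0.735],"delta_rot": [0,0,0.001],"gripper": -1},{"travel": [0.006,0.006,0.74],"delta_rot": [0,0,0.001],"gripper": -1},{"travel": [0.006,0.006,0.74],"delta_rot": [0,0,0.001],"gripper": -1}])

```text
clock: 8.28
tool_pos: [0.4457, -0.1749, 0.0196]
eef_rot: [0.999, 0.036, 0.001, 0.0]
contact_force: [0.5, -0.1, -0.7]
opening: 0.476
```

play_rows(commands=[{"travel": [0,0,0],"delta_rot": [0,0,0],"gripper": 0.3},{"travel": [0,0,0],"delta_rot": [0,0,0],"gripper": 0.3},{"travel": [0,0,0],"delta_rot": [0,0,0],"gripper": 0.3},{"travel": [0,0,-0.3],"delta_rot": [0,0,0],"gripper": 0.3},{"travel": [0,0,-0.7],"delta_rot": [0,0,0],"gripper": 1},{"travel": [0,0,-0.95],"delta_rot": [0,0,0],"gripper": 1},{"travel": [0,0,-0.95],"delta_rot": [0,0,0],"gripper": 1}])

```text
clock: 9.15
tool_pos: [0.4467, -0.1753, 0.1641]
eef_rot: [0.999, 0.036, 0.003, 0.001]
contact_force: [-0.7, 0.1, -0.3]
opening: 0.963
```

```bash
python3 -c "
from p import *
go((.6125,.2892,.16,4),(.6125,.2892,.08,4),(.6125,.2892,.016,4))"
```

```text
now [ 0.4467 -0.1753  0.1641] yawY -85.9 tilt 1.0000 open 84.7mm t 9.15 F [-0.7  0.1 -0.3]
travel [0.331, -0.752, 0.007] rot [0.001, -0.0, -0.125] rows>= 3
travel [0.89, -0.853, 0.011] rot [0.001, -0.0, -0.187] rows>= 4
travel [0.607, -0.108, 0.006] rot [0.0, -0.0, -0.094] rows>= 2
travel [0.612, 0.073, 0.006] rot [0.0, -0.0, -0.094] rows>= 2
  -> at (0.6125, 0.2892, 0.16, 4)
travel [0.0, 0.0, 0.533] rot [-0.0, 0.0, 0.0] rows>= 2
  -> at (0.6125, 0.2892, 0.08, 4)
travel [0.0, -0.0, 0.427] rot [0.0, 0.0, 0.0] rows>= 2
  -> at (0.6125, 0.2892, 0.016, 4)
```

play_rows(commands=[{"travel": [0.331,-0.752,0.007],"delta_rot": [0,0,-0.125],"gripper": 1},{"travel": [0.331,-0.752,0.007],"delta_rot": [0,0,-0.125],"gripper": 1},{"travel": [0.331,-0.752,0.007],"delta_rot": [0,0,-0.125],"gripper": 1}])

```text
clock: 9.52
tool_pos: [0.4878, -0.0524, 0.1593]
eef_rot: [0.972, 0.236, 0.001, -0.002]
contact_force: [-0.5, -0.1, -0.0]
opening: 0.997
```

play_rows(commands=[{"travel": [0.89,-0.853,0.011],"delta_rot": [0,0,-0.187],"gripper": 1},{"travel": [0.89,-0.853,0.011],"delta_rot": [0,0,-0.187],"gripper": 1},{"travel": [0.89,-0.853,0.011],"delta_rot": [0,0,-0.187],"gripper": 1},{"travel": [0.89,-0.853,0.011],"delta_rot": [0,0,-0.187],"gripper": 1}])

```text
clock: 10.02
tool_pos: [0.5489, 0.1213, 0.1576]
eef_rot: [0.863, 0.506, 0.001, -0.002]
contact_force: [-0.4, -0.5, 0.4]
opening: 0.999
```

play_rows(commands=[{"travel": [0.607,-0.108,0.006],"delta_rot": [0,0,-0.094],"gripper": 1},{"travel": [0.607,-0.108,0.006],"delta_rot": [0,0,-0.094],"gripper": 1}])

```text
clock: 10.28
tool_pos: [0.5795, 0.2038, 0.1567]
eef_rot: [0.78, 0.625, -0.0, -0.001]
contact_force: [-0.2, 0.0, 0.4]
opening: 1.002
```

play_rows(commands=[{"travel": [0.612,0.073,0.006],"delta_rot": [0,0,-0.094],"gripper": 1},{"travel": [0.612,0.073,0.006],"delta_rot": [0,0,-0.094],"gripper": 1},{"travel": [0.612,0.073,0.006],"delta_rot": [0,0,-0.094],"gripper": 1},{"travel": [0.612,0.073,0.006],"delta_rot": [0,0,-0.094],"gripper": 1}])

```text
clock: 10.78
tool_pos: [0.6103, 0.2862, 0.1557]
eef_rot: [0.683, 0.731, -0.002, 0.001]
contact_force: [0.7, 0.2, 0.3]
opening: 0.999
```

```bash
python3 -c "
from p import *
go((.6125,.2892,.016,4))
s=viewer.snapshot('side')
w=cloud(s);m=(w[...,2]>.038)&(w[...,2]<.06)&(abs(w[...,0]-.446)<.07)&(abs(w[...,1]+.175)<.07)
P=w[m];c=cv2.minAreaRect((P[:,:2]*1000).astype(np.float32));print('eraser',c,np.median(P[:,2]),len(P))
"
```

```text
now [0.6103 0.2862 0.1557] yawY 3.9 tilt 1.0000 open 87.9mm t 10.78 F [0.7 0.2 0.3]
travel [0.022, 0.018, 0.931] rot [-0.001, 0.001, -0.001] rows>= 3
  -> at (0.6125, 0.2892, 0.016, 4)
eraser ((443.5819396972656, -176.52801513671875), (91.62763977050781, 43.59493637084961), 3.892892360687256) 0.04274440396916568 500
```

play_rows(commands=[{"travel": [0.018,0.015,0.3],"delta_rot": [0,0,0],"gripper": 1},{"travel": [0.018,0.015,0.55],"delta_rot": [0,0,0],"gripper": 1},{"travel": [0.018,0.015,0.6],"delta_rot": [0,0,0],"gripper": 1},{"travel": [0.018,0.015,0.6],"delta_rot": [0,0,0],"gripper": 1}])

```text
clock: 11.32
tool_pos: [0.613, 0.2916, 0.0674]
eef_rot: [0.682, 0.732, -0.0, 0.0]
contact_force: [0.7, 0.2, 0.6]
opening: 1.0
```

```bash
python3 -c "
from p import *
go((.6125,.2892,.015,4))
s=viewer.snapshot('top');cv2.imwrite('pics/b1.png',cv2.resize(s['color'][110:260,60:260,::-1],None,fx=3,fy=3))
"
```

```text
now [0.613  0.2916 0.0674] yawY 4.0 tilt 1.0000 open 88.0mm t 11.32 F [0.7 0.2 0.6]
travel [-0.016, -0.005, 0.35] rot [0.0, 0.0, 0.0] rows>= 1
  -> at (0.6125, 0.2892, 0.015, 4)
```

View pics/b1.png

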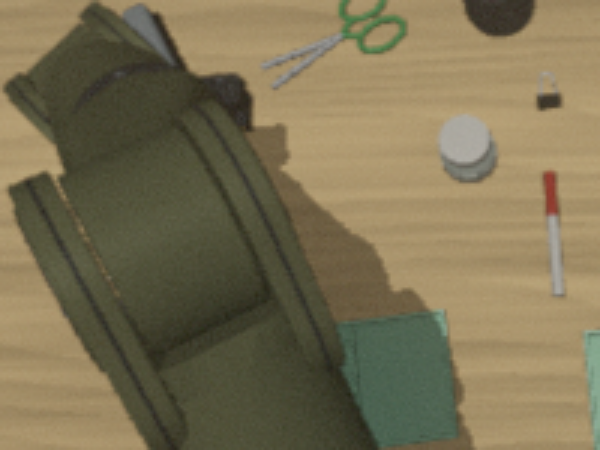

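The arm hides the roll from above, so I'll rely on the two-view measurement, where the views differed by about 2 mm against 11 mm of clearance per side.

play_rows(commands=[{"travel": [-0.012,0,0.2],"delta_rot": [0,0,0],"gripper": 1},{"travel": [-0.012,0,0.34],"delta_rot": [0,0,0],"gripper": 1},{"travel": [-0.012,0,0.345],"delta_rot": [0,0,0],"gripper": 1},{"travel": [-0.012,0,0.345],"delta_rot": [0,0,0],"gripper": -1},{"travel": [-0.012,0,0.345],"delta_rot": [0,0,0],"gripper": -1},{"travel": [-0.012,0,0.345],"delta_rot": [0,0,0],"gripper": -1},{"travel": [-0.012,0,0.345],"delta_rot": [0,0,0],"gripper": -1},{"travel": [-0.012,0,0.345],"delta_rot": [0,0,0],"gripper": -1}], force=20)

```text
clock: 12.38
tool_pos: [0.6134, 0.2913, 0.0161]
eef_rot: [0.681, 0.732, 0.001, 0.0]
contact_force: [-0.0, -0.1, 5.3]
opening: 0.729
```

```bash
python3 -c "
from p import *
go((.6125,.2892,.15,4),(.439,-.084,.15,4.3),(.439,-.084,.0185,4.3))"
```

```text
now [0.6134 0.2913 0.0161] yawY 4.1 tilt 1.0000 open 64.1mm t 12.38 F [-0.  -0.1  5.3]
travel [-0.013, -0.006, -0.892] rot [0.0, -0.0, 0.001] rows>= 3
  -> at (0.6125, 0.2892, 0.15, 4)
travel [-0.8, -0.442, -0.0] rot [-0.0, -0.0, -0.001] rows>= 3
travel [-0.8, -0.444, -0.0] rot [-0.0, -0.0, -0.001] rows>= 3
travel [-0.799, -0.445, -0.0] rot [-0.0, -0.0, -0.001] rows>= 3
  -> at (0.439, -0.084, 0.15, 4.3)
travel [0.0, -0.0, 0.877] rot [0.0, 0.0, 0.0] rows>= 3
  -> at (0.439, -0.084, 0.0185, 4.3)
```

play_rows(commands=[{"travel": [0,0,-0.3],"delta_rot": [0,0,0],"gripper": -1},{"travel": [0,0,-0.6],"delta_rot": [0,0,0],"gripper": -1},{"travel": [0,0,-0.9],"delta_rot": [0,0,0],"gripper": -1},{"travel": [0,0,-0.9],"delta_rot": [0,0,0],"gripper": -1}])

```text
clock: 12.88
tool_pos: [0.6146, 0.2921, 0.1535]
eef_rot: [0.681, 0.732, 0.003, 0.001]
contact_force: [0.1, 0.1, -3.4]
opening: 0.732
```

```bash
python3 -c "
from p import *
go((.439,-.084,.15,4.3))
s=viewer.snapshot('side');cv2.imwrite('pics/b2.png',cv2.resize(s['color'][40:200,150:350,::-1],None,fx=3,fy=3))
"
```

```text
now [0.6146 0.2921 0.1535] yawY 4.1 tilt 1.0000 open 64.4mm t 12.88 F [ 0.1  0.1 -3.4]
travel [-0.806, -0.449, 0.003] rot [0.001, -0.0, -0.0] rows>= 3
travel [-0.805, -0.45, 0.004] rot [0.001, -0.0, -0.0] rows>= 3
travel [-0.805, -0.451, 0.006] rot [0.001, -0.0, -0.0] rows>= 3
  -> at (0.439, -0.084, 0.15, 4.3)
```

View pics/b2.png

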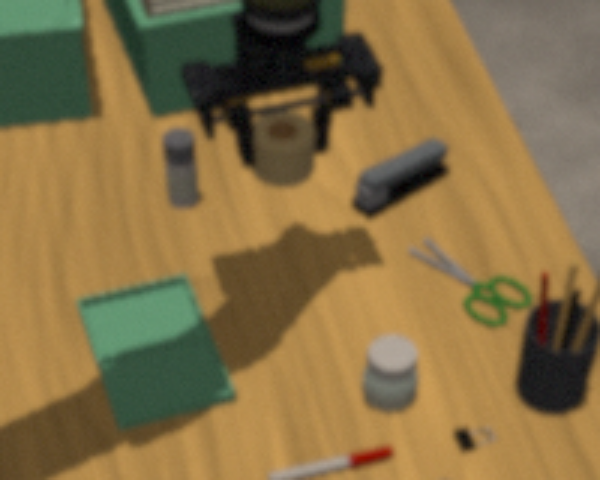

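The roll is held level between the fingers at (283,150) in the crop. I'll carry it to the +y end cell.

play_rows(commands=[{"travel": [-0.27,-0.15,0],"delta_rot": [0,0,0],"gripper": -1},{"travel": [-0.54,-0.3,0],"delta_rot": [0,0,0],"gripper": -1},{"travel": [-0.805,-0.45,0],"delta_rot": [0,0,0],"gripper": -1}])

```text
clock: 13.3
tool_pos: [0.5517, 0.1633, 0.1478]
eef_rot: [0.681, 0.732, -0.002, -0.001]
contact_force: [0.2, 0.9, -3.4]
opening: 0.731
```

play_rows(commands=[{"travel": [-0.27,-0.15,0],"delta_rot": [0,0,0],"gripper": -1},{"travel": [-0.54,-0.3,0],"delta_rot": [0,0,0],"gripper": -1},{"travel": [-0.805,-0.45,0],"delta_rot": [0,0,0],"gripper": -1}])

```text
clock: 13.68
tool_pos: [0.4931, 0.0385, 0.1484]
eef_rot: [0.681, 0.732, -0.002, -0.001]
contact_force: [0.3, -0.5, -2.9]
opening: 0.736
```

play_rows(commands=[{"travel": [-0.27,-0.15,0],"delta_rot": [0,0,0],"gripper": -1},{"travel": [-0.54,-0.3,0],"delta_rot": [0,0,0],"gripper": -1},{"travel": [-0.8,-0.45,0],"delta_rot": [0,0,0],"gripper": -1},{"travel": [-0.8,-0.45,0],"delta_rot": [0,0,0],"gripper": -1},{"travel": [-0.8,-0.45,0],"delta_rot": [0,0,0],"gripper": -1}])

```text
clock: 14.3
tool_pos: [0.4364, -0.0836, 0.1493]
eef_rot: [0.681, 0.732, -0.0, -0.001]
contact_force: [0.5, 1.4, -2.2]
opening: 0.736
```

```bash
python3 -c "
from p import *
go((.439,-.084,.0205,4.3))
"
```

```text
now [ 0.4364 -0.0836  0.1493] yawY 4.1 tilt 1.0000 open 64.7mm t 14.30 F [ 0.5  1.4 -2.2]
travel [-0.005, 0.018, 0.859] rot [-0.0, -0.0, -0.001] rows>= 3
  -> at (0.439, -0.084, 0.0205, 4.3)
```

play_rows(commands=[{"travel": [0.008,0.014,0.3],"delta_rot": [0,0,0],"gripper": -1},{"travel": [0.008,0.014,0.6],"delta_rot": [0,0,0],"gripper": -1},{"travel": [0.008,0.014,0.8],"delta_rot": [0,0,0],"gripper": -1},{"travel": [0.008,0.014,0.85],"delta_rot": [0,0,0],"gripper": -1},{"travel": [0.008,0.014,0.86],"delta_rot": [0,0,0],"gripper": -1},{"travel": [0.008,0.014,0.86],"delta_rot": [0,0,0],"gripper": -1}])

```text
clock: 15.05
tool_pos: [0.4394, -0.0807, 0.0202]
eef_rot: [0.68, 0.733, 0.0, -0.001]
contact_force: [0.3, 0.4, -2.8]
opening: 0.735
```

play_rows(commands=[{"travel": [0,0,0],"delta_rot": [0,0,0],"gripper": 1},{"travel": [0,0,0],"delta_rot": [0,0,0],"gripper": 1},{"travel": [0,0,0],"delta_rot": [0,0,0],"gripper": 1},{"travel": [0,0,-0.3],"delta_rot": [0,0,0],"gripper": 1},{"travel": [0,0,-0.7],"delta_rot": [0,0,0],"gripper": 1},{"travel": [0,0,-1],"delta_rot": [0,0,0],"gripper": 1},{"travel": [0,0,-1],"delta_rot": [0,0,0],"gripper": 1}])

```text
clock: 15.92
tool_pos: [0.4396, -0.0825, 0.1743]
eef_rot: [0.682, 0.732, 0.002, 0.001]
contact_force: [-0.1, -0.7, -0.3]
opening: 1.0
```

```bash
python3 -c "
from p import *
go((.6684,-.1208,.19,4.3),(.6684,-.1208,.12,4.3),(.6684,-.1208,.04,4.3))
"
```

```text
now [ 0.4396 -0.0825  0.1743] yawY 4.1 tilt 1.0000 open 88.0mm t 15.93 F [-0.1 -0.7 -0.3]
travel [-0.181, 0.752, -0.049] rot [0.001, -0.0, -0.001] rows>= 3
travel [-0.183, 0.751, -0.051] rot [0.001, -0.0, -0.001] rows>= 3
  -> at (0.6684, -0.1208, 0.19, 4.3)
travel [0.0, 0.0, 0.467] rot [-0.0, 0.0, 0.0] rows>= 2
  -> at (0.6684, -0.1208, 0.12, 4.3)
travel [-0.0, -0.0, 0.533] rot [0.0, -0.0, 0.0] rows>= 2
  -> at (0.6684, -0.1208, 0.04, 4.3)
```

play_rows(commands=[{"travel": [-0.18,0.75,-0.1],"delta_rot": [0,0,0],"gripper": 1},{"travel": [-0.18,0.75,-0.1],"delta_rot": [0,0,0],"gripper": 1},{"travel": [-0.18,0.75,-0.1],"delta_rot": [0,0,0],"gripper": 1}])

```text
clock: 16.3
tool_pos: [0.5568, -0.1021, 0.1868]
eef_rot: [0.682, 0.731, 0.002, 0.001]
contact_force: [-1.2, 0.2, 1.0]
opening: 0.999
```

play_rows(commands=[{"travel": [-0.183,0.75,0],"delta_rot": [0,0,0],"gripper": 0.3},{"travel": [-0.183,0.75,0],"delta_rot": [0,0,0],"gripper": 0.3},{"travel": [-0.183,0.75,0],"delta_rot": [0,0,0],"gripper": 0.3},{"travel": [-0.183,0.75,0],"delta_rot": [0,0,0],"gripper": 0.3},{"travel": [-0.183,0.75,0],"delta_rot": [0,0,0],"gripper": 0.3}])

```text
clock: 16.92
tool_pos: [0.6653, -0.1206, 0.1862]
eef_rot: [0.681, 0.733, -0.001, -0.001]
contact_force: [0.3, 0.4, -0.2]
opening: 0.65
```

```bash
python3 -c "
from p import *
go((.6684,-.1208,.12,4.3))
np.set_printoptions(precision=4,suppress=True)
for n in('top','side'):
    s=viewer.snapshot(n);w=cloud(s)
    for nm,x,y,z,rad in(('slim',.6684,-.1208,.094,.03),('big',.439,-.083,.052,.045),('eraser',.446,-.175,.044,.045)):
        m=(abs(w[...,2]-z)<.009)&(np.hypot(w[...,0]-x,w[...,1]-y)<rad);P=w[m]
        if len(P)>5:
            c=cv2.minAreaRect((P[:,:2]*1000).astype(np.float32));print(n,nm,len(P),np.round(c[0],1),np.round(c[1],1),np.median(P[:,2]))
    cv2.imwrite(f'pics/s1{n}.png',cv2.resize(s['color'][110:310,180:420,::-1],None,fx=3,fy=3))
"
```

```text
now [ 0.6653 -0.1206  0.1862] yawY 4.2 tilt 1.0000 open 57.2mm t 16.93 F [ 0.3  0.4 -0.2]
travel [-0.002, 0.021, 0.441] rot [-0.001, 0.0, -0.0] rows>= 2
  -> at (0.6684, -0.1208, 0.12, 4.3)
top big 380 [440.2 -81.5] [61.2 64.1] 0.05219116377985289
top eraser 465 [ 446.1 -176. ] [89.6 42.1] 0.04416385152906943
side slim 56 [ 668.3 -121.6] [21.7 19.4] 0.09310754204658034
side big 364 [438.2 -82.4] [65.7 62.8] 0.05020500722288507
side eraser 492 [ 445.4 -176.4] [87.6 44.8] 0.04228989630948421
```

View pics/s1side.png

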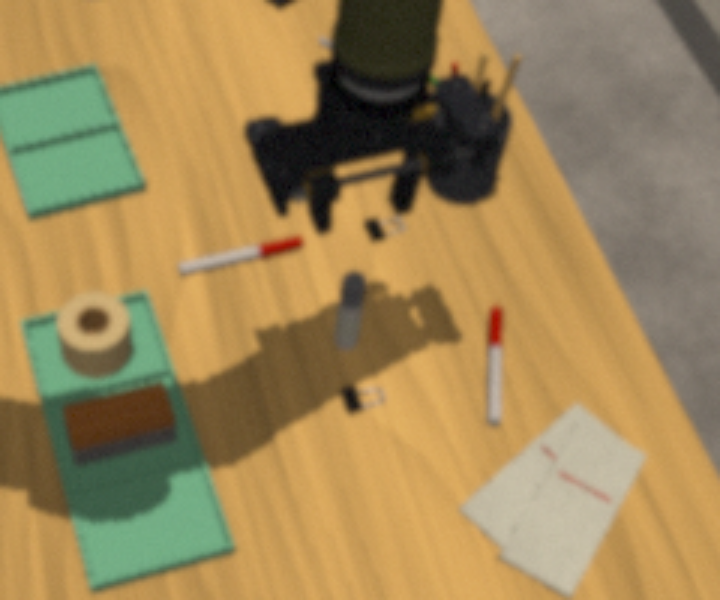

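Both pieces sit in their cells: the roll at (95,335) and the eraser at (120,423) in the crop, with the slim glue upright at (350,312). I'll descend around the slim glue.

play_rows(commands=[{"travel": [-0.003,0.022,0.3],"delta_rot": [0,0,0],"gripper": 0.3},{"travel": [-0.003,0.022,0.6],"delta_rot": [0,0,0],"gripper": 0.3},{"travel": [-0.003,0.022,0.85],"delta_rot": [0,0,0],"gripper": 0.3},{"travel": [-0.003,0.022,0.97],"delta_rot": [0,0,0],"gripper": 0.3},{"travel": [-0.003,0.022,0.97],"delta_rot": [0,0,0],"gripper": 0.3},{"travel": [-0.003,0.022,0.97],"delta_rot": [0,0,0],"gripper": 0.3}])

```text
clock: 17.77
tool_pos: [0.6717, -0.121, 0.0425]
eef_rot: [0.681, 0.732, 0.001, 0.001]
contact_force: [0.3, 0.6, 0.1]
opening: 0.645
```

```bash
python3 -c "
from p import *
go((.669,-.1212,.040,4.2))
go((.669,-.1212,.040,4.2))
s=viewer.snapshot('side');cv2.imwrite('pics/s2.png',cv2.resize(s['color'][160:260,240:365,::-1],None,fx=4,fy=4))
go((.669,-.1212,.040,4.2))
"
```

```text
now [ 0.6717 -0.121   0.0425] yawY 4.1 tilt 1.0000 open 56.7mm t 17.77 F [0.3 0.6 0.1]
travel [0.0, -0.018, 0.017] rot [0.001, 0.0, -0.0] rows>= 1
  -> at (0.669, -0.1212, 0.04, 4.2)
now [ 0.6717 -0.121   0.0425] yawY 4.1 tilt 1.0000 open 56.7mm t 17.77 F [0.3 0.6 0.1]
travel [0.0, -0.018, 0.017] rot [0.001, 0.0, -0.0] rows>= 1
  -> at (0.669, -0.1212, 0.04, 4.2)
now [ 0.6718 -0.1211  0.0427] yawY 4.1 tilt 1.0000 open 57.0mm t 17.82 F [ 0.4 -0.5 -1. ]
travel [0.001, -0.019, 0.018] rot [0.001, 0.0, -0.0] rows>= 1
  -> at (0.669, -0.1212, 0.04, 4.2)
```

View pics/s2.png

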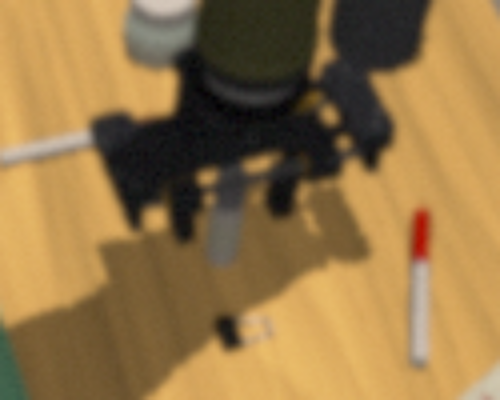

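The stick stands between the two fingers and is about 2 mm off centre, so I'll correct that and close gently.

play_rows(commands=[{"travel": [0,-0.015,0.01],"delta_rot": [0,0,0],"gripper": 0.3},{"travel": [0,-0.015,0.01],"delta_rot": [0,0,0],"gripper": 0},{"travel": [0,-0.015,0.01],"delta_rot": [0,0,0],"gripper": -0.3},{"travel": [0,-0.015,0.01],"delta_rot": [0,0,0],"gripper": -0.4},{"travel": [0,-0.015,0.01],"delta_rot": [0,0,0],"gripper": -0.45},{"travel": [0,-0.015,0.01],"delta_rot": [0,0,0],"gripper": -0.5},{"travel": [0,-0.015,0.01],"delta_rot": [0,0,0],"gripper": -0.55},{"travel": [0,-0.015,0.01],"delta_rot": [0,0,0],"gripper": -1},{"travel": [0,-0.015,0.01],"delta_rot": [0,0,0],"gripper": -1},{"travel": [0,-0.015,0.01],"delta_rot": [0,0,0],"gripper": -1}], force=12)

```text
clock: 19.08
tool_pos: [0.6681, -0.1214, 0.0392]
eef_rot: [0.681, 0.732, -0.0, -0.0]
contact_force: [0.0, -0.2, -0.7]
opening: 0.246
```

play_rows(commands=[{"travel": [0,0,-0.2],"delta_rot": [0,0,0],"gripper": -1},{"travel": [0,0,-0.5],"delta_rot": [0,0,0],"gripper": -1},{"travel": [0,0,-0.8],"delta_rot": [0,0,0],"gripper": -1},{"travel": [0,0,-0.8],"delta_rot": [0,0,0],"gripper": -1}])

```text
clock: 19.58
tool_pos: [0.6707, -0.1209, 0.1634]
eef_rot: [0.681, 0.732, 0.003, 0.003]
contact_force: [0.1, 0.8, -1.3]
opening: 0.247
```

```bash
python3 -c "
from p import *
go((.453,-.267,.16,4.3),(.453,-.267,.046,4.3))
s=viewer.snapshot('side');cv2.imwrite('pics/s3.png',cv2.resize(s['color'][120:270,240:400,::-1],None,fx=4,fy=4))
"
```

```text
now [ 0.6707 -0.1209  0.1634] yawY 4.1 tilt 1.0000 open 21.8mm t 19.57 F [ 0.1  0.8 -1.3]
travel [-0.434, -0.759, 0.006] rot [0.001, 0.0, -0.001] rows>= 3
travel [-0.432, -0.76, 0.009] rot [0.001, 0.0, -0.001] rows>= 3
  -> at (0.453, -0.267, 0.16, 4.3)
travel [0.0, 0.0, 0.76] rot [-0.0, 0.0, 0.0] rows>= 2
  -> at (0.453, -0.267, 0.046, 4.3)
```

View pics/s3.png

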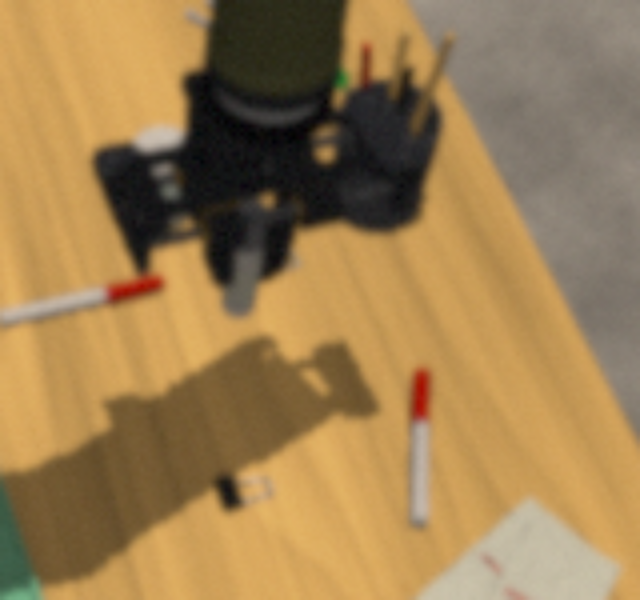

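The slim glue is held upright. I'll carry it gently to the -y end cell.

play_rows(commands=[{"travel": [-0.07,-0.12,0],"delta_rot": [0,0,0],"gripper": -1},{"travel": [-0.18,-0.32,0],"delta_rot": [0,0,0],"gripper": -1},{"travel": [-0.31,-0.54,0],"delta_rot": [0,0,0],"gripper": -1},{"travel": [-0.434,-0.76,0],"delta_rot": [0,0,0],"gripper": -1}])

```text
clock: 20.12
tool_pos: [0.5569, -0.1953, 0.1575]
eef_rot: [0.681, 0.732, -0.001, -0.001]
contact_force: [0.5, -0.8, -0.7]
opening: 0.245
```

play_rows(commands=[{"travel": [-0.13,-0.22,0],"delta_rot": [0,0,0],"gripper": -1},{"travel": [-0.26,-0.45,0],"delta_rot": [0,0,0],"gripper": -1},{"travel": [-0.37,-0.65,0],"delta_rot": [0,0,0],"gripper": -1},{"travel": [-0.43,-0.76,0],"delta_rot": [0,0,0],"gripper": -1},{"travel": [-0.43,-0.76,0],"delta_rot": [0,0,0],"gripper": -1},{"travel": [-0.43,-0.76,0],"delta_rot": [0,0,0],"gripper": -1}])

```text
clock: 20.88
tool_pos: [0.4517, -0.2658, 0.1593]
eef_rot: [0.681, 0.733, 0.001, 0.0]
contact_force: [-0.1, 0.8, -0.4]
opening: 0.248
```

```bash
python3 -c "
from p import *
go((.453,-.267,.070,4.3))
"
```

```text
now [ 0.4517 -0.2658  0.1593] yawY 4.2 tilt 1.0000 open 21.8mm t 20.88 F [-0.1  0.8 -0.4]
travel [-0.009, 0.007, 0.595] rot [0.001, -0.0, -0.0] rows>= 2
  -> at (0.453, -0.267, 0.07, 4.3)
```

play_rows(commands=[{"travel": [-0.008,0.007,0.25],"delta_rot": [0,0,0],"gripper": -1},{"travel": [-0.008,0.007,0.5],"delta_rot": [0,0,0],"gripper": -1},{"travel": [-0.008,0.007,0.68],"delta_rot": [0,0,0],"gripper": -1},{"travel": [-0.008,0.007,0.75],"delta_rot": [0,0,0],"gripper": -1},{"travel": [-0.008,0.007,0.75],"delta_rot": [0,0,0],"gripper": -1},{"travel": [-0.008,0.007,0.75],"delta_rot": [0,0,0],"gripper": -1}])

```text
clock: 21.62
tool_pos: [0.4523, -0.2681, 0.0477]
eef_rot: [0.681, 0.732, 0.0, 0.001]
contact_force: [0.1, 0.3, -1.2]
opening: 0.247
```

```bash
python3 -c "
from p import *
go((.453,-.267,.0437,4.3))
viewer.snapshot('side')
go((.453,-.267,.0437,4.3))
"
```

```text
now [ 0.4523 -0.2681  0.0477] yawY 4.1 tilt 1.0000 open 21.7mm t 21.62 F [ 0.1  0.3 -1.2]
travel [0.007, 0.005, 0.026] rot [0.001, 0.0, -0.001] rows>= 1
  -> at (0.453, -0.267, 0.0437, 4.3)
now [ 0.4522 -0.2683  0.0477] yawY 4.1 tilt 1.0000 open 21.5mm t 21.68 F [-0.6 -0.3 -1. ]
travel [0.008, 0.006, 0.027] rot [0.001, 0.0, -0.001] rows>= 1
  -> at (0.453, -0.267, 0.0437, 4.3)
```

Down 4 mm more, with a force check, before I release.

play_rows(commands=[{"travel": [0.006,0.005,0.012],"delta_rot": [0,0,0],"gripper": -1},{"travel": [0.006,0.005,0.024],"delta_rot": [0,0,0],"gripper": -1},{"travel": [0.006,0.005,0.026],"delta_rot": [0,0,0],"gripper": -1},{"travel": [0.006,0.005,0.026],"delta_rot": [0,0,0],"gripper": -1}])

```text
clock: 22.18
tool_pos: [0.4521, -0.2673, 0.0431]
eef_rot: [0.681, 0.732, 0.0, 0.0]
contact_force: [-0.2, -0.2, 3.9]
opening: 0.244
```

```bash
python3 -c "
from p import *
go((.453,-.267,.0437,4.3))
for n in('side','top'):
    s=viewer.snapshot(n)
    w=cloud(s);m=(w[...,2]>.088)&(w[...,2]<.107)&(np.hypot(w[...,0]-.453,w[...,1]+.267)<.02);P=w[m];print(n,len(P),P.mean(0) if len(P) else 0)
    if n=='side':cv2.imwrite('pics/s4.png',cv2.resize(s['color'][200:320,180:340,::-1],None,fx=4,fy=4))
go()
"
```

```text
now [ 0.4521 -0.2673  0.0431] yawY 4.1 tilt 1.0000 open 21.5mm t 22.18 F [-0.2 -0.2  3.9]
travel [0.001, 0.006, -0.004] rot [0.0, 0.0, -0.001] rows>= 1
  -> at (0.453, -0.267, 0.0437, 4.3)
side 23 [ 0.45329873 -0.27138714  0.09785735]
top 0 0
now [ 0.4521 -0.2673  0.0431] yawY 4.1 tilt 1.0000 open 21.9mm t 22.27 F [-0.2  0.8  4.4]
```

View pics/s4.png

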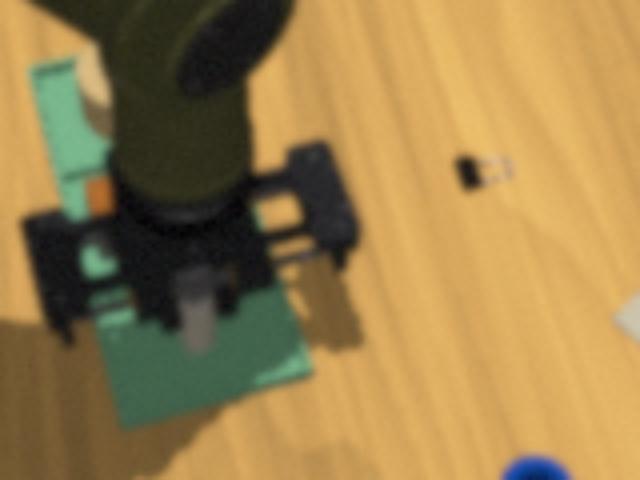

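The stick is touching the floor (about 4 N up) and standing upright in its cell. I'll open gently and rise.

play_rows(commands=[{"travel": [0,0,-0.005],"delta_rot": [0,0,0],"gripper": -0.4},{"travel": [0,0,-0.005],"delta_rot": [0,0,0],"gripper": -0.2},{"travel": [0,0,-0.005],"delta_rot": [0,0,0],"gripper": 0},{"travel": [0,0,-0.005],"delta_rot": [0,0,0],"gripper": 0.2},{"travel": [0,0,-0.1],"delta_rot": [0,0,0],"gripper": 0.3},{"travel": [0,0,-0.4],"delta_rot": [0,0,0],"gripper": 0.3},{"travel": [0,0,-0.7],"delta_rot": [0,0,0],"gripper": 0.3},{"travel": [0,0,-1],"delta_rot": [0,0,0],"gripper": 0.3},{"travel": [0,0,-1],"delta_rot": [0,0,0],"gripper": 0.3}])

```text
clock: 23.4
tool_pos: [0.454, -0.2676, 0.1967]
eef_rot: [0.681, 0.732, 0.001, 0.003]
contact_force: [-0.2, -0.2, -0.7]
opening: 0.652
```

```bash
python3 -c "
from p import *
go((.5345,-.4237,.18,90),(.5345,-.4237,.07,90),(.5345,-.4237,.016,90))
"
```

```text
now [ 0.454  -0.2676  0.1967] yawY 4.1 tilt 1.0000 open 57.4mm t 23.40 F [-0.2 -0.2 -0.7]
travel [-0.538, 0.23, 0.059] rot [0.0, 0.001, -0.239] rows>= 5
travel [-0.551, -0.198, 0.057] rot [0.0, 0.001, -0.239] rows>= 5
  -> at (0.5345, -0.4237, 0.18, 90)
travel [0.0, 0.0, 0.733] rot [0.0, 0.0, -0.0] rows>= 2
  -> at (0.5345, -0.4237, 0.07, 90)
travel [-0.0, 0.0, 0.36] rot [-0.0, -0.0, 0.0] rows>= 1
  -> at (0.5345, -0.4237, 0.016, 90)
```

play_rows(commands=[{"travel": [-0.538,0.23,0.03],"delta_rot": [0,0,0.261],"gripper": 0.5},{"travel": [-0.538,0.23,0.03],"delta_rot": [0,0,0.261],"gripper": 0.5},{"travel": [-0.538,0.23,0.03],"delta_rot": [0,0,0.261],"gripper": 0.5},{"travel": [-0.538,0.23,0.03],"delta_rot": [0,0,0.261],"gripper": 0.5},{"travel": [-0.538,0.23,0.03],"delta_rot": [0,0,0.261],"gripper": 0.5}])

```text
clock: 24.02
tool_pos: [0.4914, -0.3448, 0.1877]
eef_rot: [0.917, 0.399, -0.001, -0.001]
contact_force: [0.6, 0.3, -0.2]
opening: 0.747
```

play_rows(commands=[{"travel": [-0.197,0.552,0.06],"delta_rot": [0,0,0.261],"gripper": 0.5},{"travel": [-0.197,0.552,0.06],"delta_rot": [0,0,0.261],"gripper": 0.5},{"travel": [-0.197,0.552,0.06],"delta_rot": [0,0,0.261],"gripper": 0.5},{"travel": [-0.197,0.552,0.06],"delta_rot": [0,0,0.261],"gripper": 0.5},{"travel": [-0.197,0.552,0.06],"delta_rot": [0,0,0.261],"gripper": 0.5},{"travel": [-0.197,0.552,0.06],"delta_rot": [0,0,0.261],"gripper": 0.5},{"travel": [-0.197,0.552,0.06],"delta_rot": [0,0,0.261],"gripper": 0.5}])

```text
clock: 24.9
tool_pos: [0.5324, -0.4229, 0.1789]
eef_rot: [1.0, 0.002, -0.0, -0.0]
contact_force: [0.4, 0.1, -1.0]
opening: 0.746
```

```bash
python3 -c "
from p import *
go((.5345,-.4237,.06,-90),(.5345,-.4237,.016,-90))
s=viewer.snapshot('side')
w=cloud(s)
for nm,x,y,z,rad in(('slim',.453,-.267,.098,.04),('big',.439,-.083,.052,.045),('eraser',.446,-.175,.044,.045),('small',.5345,-.4237,.047,.035)):
    m=(abs(w[...,2]-z)<.009)&(np.hypot(w[...,0]-x,w[...,1]-y)<rad);P=w[m]
    if len(P)>5:
        c=cv2.minAreaRect((P[:,:2]*1000).astype(np.float32));print(nm,len(P),np.round(c[0],1),np.round(c[1],1),np.median(P[:,2]))
cv2.imwrite('pics/m1.png',cv2.resize(s['color'][184:384,140:380,::-1],None,fx=3,fy=3))
"
```

```text
now [ 0.5324 -0.4229  0.1789] yawY -89.8 tilt 1.0000 open 65.6mm t 24.90 F [ 0.4  0.1 -1. ]
travel [0.015, 0.006, 0.793] rot [-0.0, 0.0, 0.001] rows>= 3
  -> at (0.5345, -0.4237, 0.06, -90)
travel [-0.0, 0.0, 0.293] rot [-0.0, -0.0, 0.0] rows>= 1
  -> at (0.5345, -0.4237, 0.016, -90)
slim 71 [ 450.8 -267.3] [20.4 20.2] 0.09734820585599002
big 354 [438.1 -81.8] [65.9 62.7] 0.0503553157909577
eraser 483 [ 445.6 -176.9] [88.2 44.9] 0.04240704475616097
small 107 [ 525.4 -429.2] [25.7 43.6] 0.04615257784296878
```

View pics/m1.png

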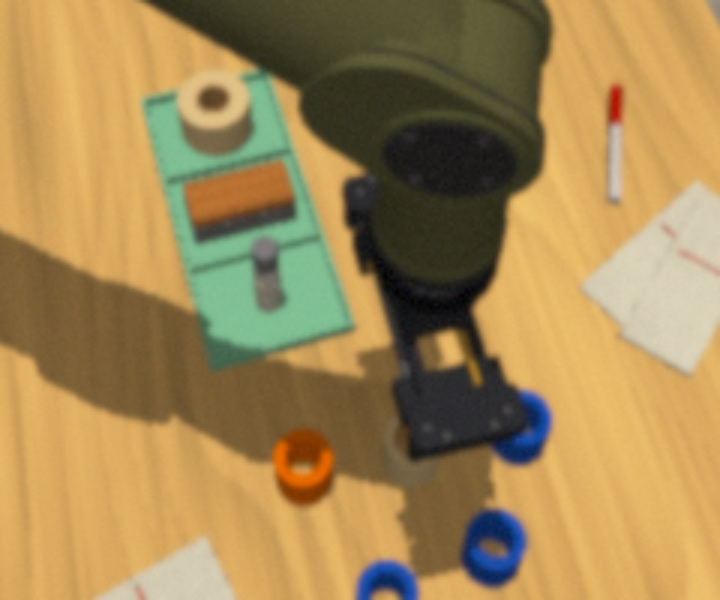

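The long kit is complete, with the roll, eraser and upright slim stick each central (slim base at about (268,305) in the crop). The gripper is over the cream small roll at (408,455), and the look-alikes are clear of it.

play_rows(commands=[{"travel": [0.008,0.004,0.35],"delta_rot": [0,0,0],"gripper": 0.5},{"travel": [0.008,0.004,0.7],"delta_rot": [0,0,0],"gripper": 0.5},{"travel": [0.008,0.004,0.75],"delta_rot": [0,0,0],"gripper": 0.5},{"travel": [0.008,0.004,0.75],"delta_rot": [0,0,0],"gripper": 0.5},{"travel": [0.008,0.004,0.75],"delta_rot": [0,0,0],"gripper": 0.5}])

```text
clock: 25.58
tool_pos: [0.5356, -0.4248, 0.0694]
eef_rot: [1.0, 0.001, 0.002, 0.001]
contact_force: [0.6, 0.6, -0.4]
opening: 0.749
```

```bash
python3 -c "
from p import *
go((.5345,-.4237,.015,-90))"
```

```text
now [ 0.5356 -0.4248  0.0694] yawY -89.8 tilt 1.0000 open 65.9mm t 25.57 F [ 0.6  0.6 -0.4]
travel [-0.008, -0.008, 0.363] rot [0.001, -0.001, 0.001] rows>= 1
  -> at (0.5345, -0.4237, 0.015, -90)
```

play_rows(commands=[{"travel": [-0.006,-0.006,0.2],"delta_rot": [0,0,0],"gripper": 0.5},{"travel": [-0.006,-0.006,0.355],"delta_rot": [0,0,0],"gripper": 0.5},{"travel": [-0.006,-0.006,0.36],"delta_rot": [0,0,0],"gripper": 0.5},{"travel": [-0.006,-0.006,0.36],"delta_rot": [0,0,0],"gripper": -1},{"travel": [-0.006,-0.006,0.36],"delta_rot": [0,0,0],"gripper": -1},{"travel": [-0.006,-0.006,0.36],"delta_rot": [0,0,0],"gripper": -1},{"travel": [-0.006,-0.006,0.36],"delta_rot": [0,0,0],"gripper": -1}], force=15)

```text
clock: 26.45
tool_pos: [0.5337, -0.4234, 0.0139]
eef_rot: [1.0, 0.001, 0.001, 0.001]
contact_force: [0.4, 0.9, 4.3]
opening: 0.5
```

play_rows(commands=[{"travel": [0,0,-0.3],"delta_rot": [0,0,0],"gripper": -1},{"travel": [0,0,-0.65],"delta_rot": [0,0,0],"gripper": -1},{"travel": [0,0,-1],"delta_rot": [0,0,0],"gripper": -1},{"travel": [0,0,-1],"delta_rot": [0,0,0],"gripper": -1}])

```text
clock: 26.95
tool_pos: [0.5357, -0.4245, 0.1677]
eef_rot: [1.0, 0.001, 0.004, 0.003]
contact_force: [0.3, 0.3, -1.5]
opening: 0.498
```

```bash
python3 -c "
from p import *
c=np.array([.452,.1905]);a=np.radians(5);v=.045*np.array([-np.sin(a),np.cos(a)])
print(c+v,c-v)
x,y=c-v
go((.52,-.25,.2,-60),(x,y,.18,5),(x,y,.0205,5))"
```

```text
[0.44807799 0.23532876] [0.45592201 0.14567124]
now [ 0.5357 -0.4245  0.1677] yawY -89.9 tilt 1.0000 open 43.9mm t 26.95 F [ 0.3  0.3 -1.5]
travel [-0.05, -0.581, -0.111] rot [0.001, -0.001, -0.083] rows>= 2
travel [0.101, -0.575, -0.109] rot [0.001, -0.001, -0.083] rows>= 2
  -> at (0.52, -0.25, 0.2, -60)
travel [0.316, -0.833, 0.044] rot [-0.0, -0.0, -0.12] rows>= 3
travel [0.601, -0.657, 0.044] rot [-0.0, -0.0, -0.12] rows>= 3
travel [0.801, -0.389, 0.044] rot [-0.0, -0.0, -0.12] rows>= 3
  -> at (np.float64(0.4559220084236446), np.float64(0.14567123858587144), 0.18, 5)
travel [-0.0, -0.0, 0.532] rot [0.0, 0.0, 0.0] rows>= 2
travel [-0.0, -0.0, 0.532] rot [0.0, 0.0, 0.0] rows>= 2
  -> at (np.float64(0.4559220084236446), np.float64(0.14567123858587144), 0.0205, 5)
```

play_rows(commands=[{"travel": [-0.025,-0.29,-0.05],"delta_rot": [0,0,-0.042],"gripper": -1},{"travel": [-0.05,-0.58,-0.11],"delta_rot": [0,0,-0.083],"gripper": -1}])

```text
clock: 27.2
tool_pos: [0.5238, -0.3346, 0.1778]
eef_rot: [0.991, 0.133, -0.001, -0.001]
contact_force: [0.2, 0.8, -1.2]
opening: 0.499
```

play_rows(commands=[{"travel": [0.05,-0.29,-0.05],"delta_rot": [0,0,-0.042],"gripper": -1},{"travel": [0.1,-0.575,-0.11],"delta_rot": [0,0,-0.083],"gripper": -1}])

```text
clock: 27.45
tool_pos: [0.5159, -0.247, 0.1946]
eef_rot: [0.965, 0.261, -0.001, -0.001]
contact_force: [0.2, 0.7, -0.9]
opening: 0.497
```

play_rows(commands=[{"travel": [0.1,-0.28,0],"delta_rot": [0,0,-0.04],"gripper": -1},{"travel": [0.21,-0.56,0],"delta_rot": [0,0,-0.08],"gripper": -1},{"travel": [0.316,-0.833,0.04],"delta_rot": [0,0,-0.12],"gripper": -1}])

```text
clock: 27.82
tool_pos: [0.4948, -0.1154, 0.189]
eef_rot: [0.899, 0.437, -0.0, -0.001]
contact_force: [-0.0, -1.1, -0.8]
opening: 0.5
```

play_rows(commands=[{"travel": [0.2,-0.22,0],"delta_rot": [0,0,-0.04],"gripper": -1},{"travel": [0.4,-0.44,0],"delta_rot": [0,0,-0.08],"gripper": -1},{"travel": [0.6,-0.657,0.04],"delta_rot": [0,0,-0.12],"gripper": -1}])

```text
clock: 28.2
tool_pos: [0.4734, 0.0161, 0.183]
eef_rot: [0.801, 0.598, -0.001, -0.0]
contact_force: [0.5, -0.5, -0.5]
opening: 0.502
```

play_rows(commands=[{"travel": [0.27,-0.13,0],"delta_rot": [0,0,-0.04],"gripper": -1},{"travel": [0.54,-0.26,0],"delta_rot": [0,0,-0.08],"gripper": -1},{"travel": [0.8,-0.389,0.04],"delta_rot": [0,0,-0.12],"gripper": -1},{"travel": [0.8,-0.389,0.04],"delta_rot": [0,0,-0.12],"gripper": -1},{"travel": [0.8,-0.389,0.04],"delta_rot": [0,0,-0.12],"gripper": -1}])

```text
clock: 28.82
tool_pos: [0.4524, 0.1454, 0.1769]
eef_rot: [0.677, 0.736, -0.001, -0.0]
contact_force: [-0.4, -0.6, -1.2]
opening: 0.501
```

```bash
python3 -c "
from p import *
np.set_printoptions(precision=4,suppress=True)
go((.456,.1457,.05,5),(.456,.1457,.019,5))"
```

```text
now [0.4524 0.1454 0.1769] yawY 4.8 tilt 1.0000 open 44.1mm t 28.82 F [-0.4 -0.6 -1.2]
travel [0.001, 0.026, 0.846] rot [-0.001, 0.001, -0.001] rows>= 3
  -> at (0.456, 0.1457, 0.05, 5)
travel [0.0, -0.0, 0.207] rot [0.0, 0.0, 0.0] rows>= 1
  -> at (0.456, 0.1457, 0.019, 5)
```

play_rows(commands=[{"travel": [-0.004,0.02,0.35],"delta_rot": [0,0,0],"gripper": -1},{"travel": [-0.004,0.02,0.7],"delta_rot": [0,0,0],"gripper": -1},{"travel": [-0.004,0.02,0.85],"delta_rot": [0,0,0],"gripper": -1},{"travel": [-0.004,0.02,0.85],"delta_rot": [0,0,0],"gripper": -1},{"travel": [-0.004,0.02,0.85],"delta_rot": [0,0,0],"gripper": -1}])

```text
clock: 29.45
tool_pos: [0.4567, 0.1456, 0.051]
eef_rot: [0.677, 0.736, 0.0, 0.0]
contact_force: [0.1, 0.0, -1.2]
opening: 0.498
```

```bash
python3 -c "
from p import *
go((.456,.1452,.0185,5))"
```

```text
now [0.4567 0.1456 0.051 ] yawY 4.7 tilt 1.0000 open 43.9mm t 29.45 F [ 0.1  0.  -1.2]
travel [-0.002, -0.005, 0.216] rot [0.0, 0.0, -0.001] rows>= 1
  -> at (0.456, 0.1452, 0.0185, 5)
```

play_rows(commands=[{"travel": [-0.002,-0.004,0.12],"delta_rot": [0,0,0],"gripper": -1},{"travel": [-0.002,-0.004,0.19],"delta_rot": [0,0,0],"gripper": -1},{"travel": [-0.002,-0.004,0.214],"delta_rot": [0,0,0],"gripper": -1},{"travel": [-0.002,-0.004,0.216],"delta_rot": [0,0,0],"gripper": -1},{"travel": [-0.002,-0.004,0.216],"delta_rot": [0,0,0],"gripper": -1}])

```text
clock: 30.08
tool_pos: [0.456, 0.1459, 0.0185]
eef_rot: [0.677, 0.736, 0.001, 0.0]
contact_force: [-0.1, -0.1, -1.2]
opening: 0.501
```

play_rows(commands=[{"travel": [0,0,0],"delta_rot": [0,0,0],"gripper": 0.5},{"travel": [0,0,0],"delta_rot": [0,0,0],"gripper": 0.5},{"travel": [0,0,0],"delta_rot": [0,0,0],"gripper": 0.5},{"travel": [0,0,-0.3],"delta_rot": [0,0,0],"gripper": 0.5},{"travel": [0,0,-0.65],"delta_rot": [0,0,0],"gripper": 0.5},{"travel": [0,0,-1],"delta_rot": [0,0,0],"gripper": 0.5},{"travel": [0,0,-1],"delta_rot": [0,0,0],"gripper": 0.5}])

```text
clock: 30.95
tool_pos: [0.4574, 0.1469, 0.1711]
eef_rot: [0.677, 0.736, 0.003, 0.001]
contact_force: [-0.7, -0.3, -0.8]
opening: 0.747
```

```bash
python3 -c "
from p import *
go((.523,.422,.19,5),(.523,.422,.05,5),(.523,.422,.036,5))"
```

```text
now [0.4574 0.1469 0.1711] yawY 4.8 tilt 1.0000 open 65.7mm t 30.95 F [-0.7 -0.3 -0.8]
travel [0.896, 0.295, -0.059] rot [0.001, -0.0, -0.001] rows>= 3
travel [0.895, 0.296, -0.061] rot [0.001, -0.0, -0.001] rows>= 3
  -> at (0.523, 0.422, 0.19, 5)
travel [-0.0, -0.0, 0.933] rot [-0.0, 0.0, -0.0] rows>= 3
  -> at (0.523, 0.422, 0.05, 5)
travel [-0.0, -0.0, 0.093] rot [0.0, -0.0, -0.0] rows>= 1
  -> at (0.523, 0.422, 0.036, 5)
```

play_rows(commands=[{"travel": [0.896,0.295,-0.1],"delta_rot": [0,0,0],"gripper": 0.5},{"travel": [0.896,0.295,-0.1],"delta_rot": [0,0,0],"gripper": 0.5},{"travel": [0.896,0.295,-0.1],"delta_rot": [0,0,0],"gripper": 0.5}])

```text
clock: 31.32
tool_pos: [0.4879, 0.2884, 0.1827]
eef_rot: [0.675, 0.738, 0.001, -0.001]
contact_force: [-0.1, -0.0, 0.0]
opening: 0.749
```

play_rows(commands=[{"travel": [0.895,0.296,0],"delta_rot": [0,0,0],"gripper": 0.5},{"travel": [0.895,0.296,0],"delta_rot": [0,0,0],"gripper": 0.5},{"travel": [0.895,0.296,0],"delta_rot": [0,0,0],"gripper": 0.5},{"travel": [0.895,0.296,0],"delta_rot": [0,0,0],"gripper": 0.5},{"travel": [0.895,0.296,0],"delta_rot": [0,0,0],"gripper": 0.5}])

```text
clock: 31.95
tool_pos: [0.5213, 0.4185, 0.1818]
eef_rot: [0.677, 0.736, -0.002, 0.001]
contact_force: [-0.5, -0.3, -0.2]
opening: 0.751
```

```bash
python3 -c "
from p import *
go((.523,.422,.036,5))
s=viewer.snapshot('side')
w=cloud(s)
for nm,x,y,z,rad in(('stout',.523,.422,.09,.03),('small',.4556,.1448,.051,.035)):
    m=(abs(w[...,2]-z)<.009)&(np.hypot(w[...,0]-x,w[...,1]-y)<rad);P=w[m]
    if len(P)>5:
        c=cv2.minAreaRect((P[:,:2]*1000).astype(np.float32));print(nm,len(P),np.round(c[0],1),np.round(c[1],1),np.median(P[:,2]))
m=(w[...,2]>.03)&(w[...,1]>.47)&(abs(w[...,0]-.523)<.15);P=w[m];print('box',P[:,1].min() if len(P) else 0,np.percentile(P[:,1],2),np.percentile(P[:,2],95))
cv2.imwrite('pics/t1.png',cv2.resize(s['color'][40:190,140:340,::-1],None,fx=3,fy=3))
"
```

```text
now [0.5213 0.4185 0.1818] yawY 4.8 tilt 1.0000 open 66.1mm t 31.95 F [-0.5 -0.3 -0.2]
travel [0.026, 0.014, 0.972] rot [-0.0, 0.001, -0.001] rows>= 3
  -> at (0.523, 0.422, 0.036, 5)
stout 71 [522.2 424.2] [37.5 33.9] 0.08740320533041124
small 121 [453.9 144.2] [44.8 44.1] 0.04939012792412456
box 0.5761557300280359 0.5844424135264114 0.14325955710122829
```

View pics/t1.png

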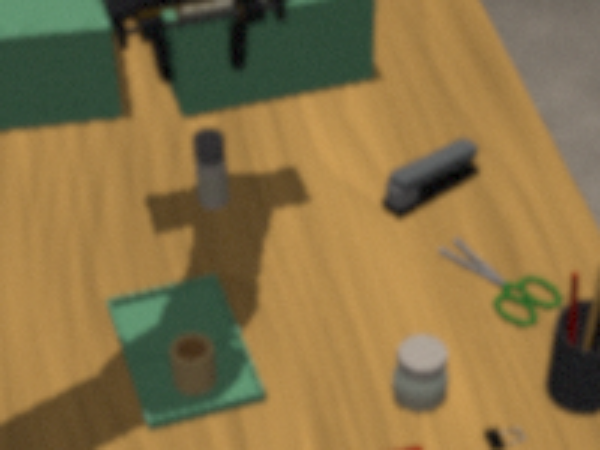

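The small roll lies in its cell (192,362), the stout stick stands at (212,170), and the crate is 0.15 m clear of it. I'll descend.

play_rows(commands=[{"travel": [0.018,0.01,0.3],"delta_rot": [0,0,0],"gripper": 0.5},{"travel": [0.018,0.01,0.6],"delta_rot": [0,0,0],"gripper": 0.5},{"travel": [0.018,0.01,0.85],"delta_rot": [0,0,0],"gripper": 0.5},{"travel": [0.018,0.01,0.96],"delta_rot": [0,0,0],"gripper": 0.5},{"travel": [0.018,0.01,0.96],"delta_rot": [0,0,0],"gripper": 0.5},{"travel": [0.018,0.01,0.96],"delta_rot": [0,0,0],"gripper": 0.5}])

```text
clock: 32.75
tool_pos: [0.5233, 0.4247, 0.0407]
eef_rot: [0.677, 0.736, 0.001, 0.0]
contact_force: [-0.5, 0.9, 0.1]
opening: 0.748
```

```bash
python3 -c "
from p import *
go((.523,.4225,.037,5))
s=viewer.snapshot('side')
cv2.imwrite('pics/t2.png',cv2.resize(s['color'][50:150,150:275,::-1],None,fx=4,fy=4))
"
```

```text
now [0.5233 0.4247 0.0407] yawY 4.8 tilt 1.0000 open 65.8mm t 32.75 F [-0.5  0.9  0.1]
travel [-0.014, -0.003, 0.024] rot [0.001, -0.001, -0.001] rows>= 1
  -> at (0.523, 0.4225, 0.037, 5)
```

View pics/t2.png

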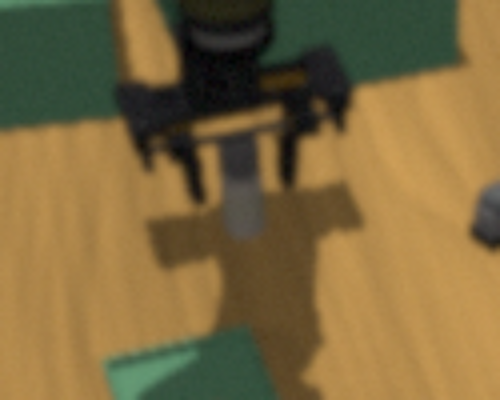

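The stout stick, at about x=242, is centred between the fingers at 195 and 288. I'll close gently and lift.

play_rows(commands=[{"travel": [-0.01,0,0.01],"delta_rot": [0,0,0],"gripper": 0.3},{"travel": [-0.01,0,0.01],"delta_rot": [0,0,0],"gripper": 0.1},{"travel": [-0.01,0,0.01],"delta_rot": [0,0,0],"gripper": 0},{"travel": [-0.01,0,0.01],"delta_rot": [0,0,0],"gripper": -0.08},{"travel": [-0.01,0,0.01],"delta_rot": [0,0,0],"gripper": -0.14},{"travel": [-0.01,0,0.01],"delta_rot": [0,0,0],"gripper": -0.2},{"travel": [-0.01,0,0.01],"delta_rot": [0,0,0],"gripper": -1},{"travel": [-0.01,0,0.01],"delta_rot": [0,0,0],"gripper": -1},{"travel": [-0.01,0,0.01],"delta_rot": [0,0,0],"gripper": -1}], force=15)

```text
clock: 33.92
tool_pos: [0.5227, 0.4225, 0.0375]
eef_rot: [0.677, 0.736, 0.0, 0.0]
contact_force: [0.2, 0.5, 0.2]
opening: 0.401
```

play_rows(commands=[{"travel": [0,0,-0.2],"delta_rot": [0,0,0],"gripper": -1},{"travel": [0,0,-0.5],"delta_rot": [0,0,0],"gripper": -1},{"travel": [0,0,-0.8],"delta_rot": [0,0,0],"gripper": -1},{"travel": [0,0,-0.8],"delta_rot": [0,0,0],"gripper": -1}])

```text
clock: 34.42
tool_pos: [0.5235, 0.4245, 0.1611]
eef_rot: [0.677, 0.736, 0.003, -0.0]
contact_force: [-0.2, -0.4, -1.0]
opening: 0.402
```

```bash
python3 -c "
from p import *
go((.4475,.2345,.16,5))"
```

```text
now [0.5235 0.4245 0.1611] yawY 4.8 tilt 1.0000 open 35.4mm t 34.42 F [-0.2 -0.4 -1. ]
travel [-0.61, -0.306, -0.0] rot [0.001, -0.001, -0.0] rows>= 2
travel [-0.609, -0.307, 0.002] rot [0.001, -0.001, -0.0] rows>= 2
  -> at (0.4475, 0.2345, 0.16, 5)
```

play_rows(commands=[{"travel": [-0.12,-0.06,0],"delta_rot": [0,0,0],"gripper": -1},{"travel": [-0.35,-0.17,0],"delta_rot": [0,0,0],"gripper": -1},{"travel": [-0.61,-0.306,0],"delta_rot": [0,0,0],"gripper": -1}])

```text
clock: 34.8
tool_pos: [0.4832, 0.3258, 0.1558]
eef_rot: [0.676, 0.737, -0.001, -0.0]
contact_force: [-0.0, -1.0, -1.0]
opening: 0.406
```

play_rows(commands=[{"travel": [-0.25,-0.12,0],"delta_rot": [0,0,0],"gripper": -1},{"travel": [-0.46,-0.23,0],"delta_rot": [0,0,0],"gripper": -1},{"travel": [-0.61,-0.306,0],"delta_rot": [0,0,0],"gripper": -1},{"travel": [-0.61,-0.306,0],"delta_rot": [0,0,0],"gripper": -1},{"travel": [-0.61,-0.306,0],"delta_rot": [0,0,0],"gripper": -1}])

```text
clock: 35.42
tool_pos: [0.4467, 0.2335, 0.1571]
eef_rot: [0.676, 0.737, 0.0, -0.001]
contact_force: [0.2, 0.6, -1.7]
opening: 0.402
```

```bash
python3 -c "
from p import *
go((.4475,.2345,.046,5))"
```

```text
now [0.4467 0.2335 0.1571] yawY 4.9 tilt 1.0000 open 35.4mm t 35.42 F [ 0.2  0.6 -1.7]
travel [0.005, 0.006, 0.74] rot [-0.0, -0.0, -0.001] rows>= 2
  -> at (0.4475, 0.2345, 0.046, 5)
```

play_rows(commands=[{"travel": [0.005,0.005,0.25],"delta_rot": [0,0,0],"gripper": -1},{"travel": [0.005,0.005,0.5],"delta_rot": [0,0,0],"gripper": -1},{"travel": [0.005,0.005,0.68],"delta_rot": [0,0,0],"gripper": -1},{"travel": [0.005,0.005,0.735],"delta_rot": [0,0,0],"gripper": -1},{"travel": [0.005,0.005,0.735],"delta_rot": [0,0,0],"gripper": -1},{"travel": [0.005,0.005,0.735],"delta_rot": [0,0,0],"gripper": -1}])

```text
clock: 36.17
tool_pos: [0.4479, 0.234, 0.048]
eef_rot: [0.677, 0.736, 0.001, 0.0]
contact_force: [-0.3, 0.3, -0.7]
opening: 0.402
```

```bash
python3 -c "
from p import *
go((.4475,.2345,.0415,5))"
```

```text
now [0.4479 0.234  0.048 ] yawY 4.9 tilt 1.0000 open 35.4mm t 36.17 F [-0.3  0.3 -0.7]
travel [0.004, -0.002, 0.043] rot [0.001, -0.0, -0.001] rows>= 1
  -> at (0.4475, 0.2345, 0.0415, 5)
```

play_rows(commands=[{"travel": [0.003,0,0.02],"delta_rot": [0,0,0],"gripper": -1},{"travel": [0.003,0,0.036],"delta_rot": [0,0,0],"gripper": -1},{"travel": [0.003,0,0.042],"delta_rot": [0,0,0],"gripper": -1},{"travel": [0.003,0,0.042],"delta_rot": [0,0,0],"gripper": -1}])

```text
clock: 36.67
tool_pos: [0.4474, 0.2336, 0.0413]
eef_rot: [0.677, 0.736, 0.0, 0.0]
contact_force: [0.0, -1.0, 4.6]
opening: 0.404
```

Contact with the floor is about 5 N, so I'll release.

play_rows(commands=[{"travel": [0,0,-0.005],"delta_rot": [0,0,0],"gripper": -0.1},{"travel": [0,0,-0.005],"delta_rot": [0,0,0],"gripper": 0.1},{"travel": [0,0,-0.005],"delta_rot": [0,0,0],"gripper": 0.3},{"travel": [0,0,-0.005],"delta_rot": [0,0,0],"gripper": 0.5},{"travel": [0,0,-0.1],"delta_rot": [0,0,0],"gripper": 0.6},{"travel": [0,0,-0.4],"delta_rot": [0,0,0],"gripper": 0.6},{"travel": [0,0,-0.7],"delta_rot": [0,0,0],"gripper": 0.6},{"travel": [0,0,-1],"delta_rot": [0,0,0],"gripper": 0.6},{"travel": [0,0,-1],"delta_rot": [0,0,0],"gripper": 0.6}])

```text
clock: 37.8
tool_pos: [0.4486, 0.235, 0.1946]
eef_rot: [0.677, 0.736, 0.003, 0.001]
contact_force: [-0.1, 0.1, -0.3]
opening: 0.799
```

play_rows(commands=[{"travel": [0.3,0.3,-0.3],"delta_rot": [0,0,0],"gripper": 0.6},{"travel": [0.6,0.6,-0.3],"delta_rot": [0,0,0],"gripper": 0.6},{"travel": [0.9,0.9,-0.3],"delta_rot": [0,0,0],"gripper": 0.6},{"travel": [1,1,-0.3],"delta_rot": [0,0,0],"gripper": 0.6},{"travel": [1,1,-0.3],"delta_rot": [0,0,0],"gripper": 0.6}])

```text
clock: 38.42
tool_pos: [0.5837, 0.3976, 0.2341]
eef_rot: [0.676, 0.737, -0.0, -0.001]
contact_force: [-0.4, -0.2, 0.1]
opening: 0.797
```

```bash
python3 -c "
from p import *
go()
np.set_printoptions(precision=4,suppress=True)
for n in('side','top'):
    s=viewer.snapshot(n);w=cloud(s)
    for nm,x,y,z,rad in(('slim',.453,-.267,.098,.04),('big',.439,-.083,.052,.045),('eraser',.446,-.175,.044,.06),('small',.4556,.1448,.051,.035),('stout',.4477,.2344,.093,.04),('jar',.678,.078,.062,.04)):
        m=(abs(w[...,2]-z)<.009)&(np.hypot(w[...,0]-x,w[...,1]-y)<rad);P=w[m]
        if len(P)>5:
            c=cv2.minAreaRect((P[:,:2]*1000).astype(np.float32));print(n,nm,len(P),np.round(c[0],1),np.round(c[1],1),round(c[2],1),np.median(P[:,2]))
    if n=='side':cv2.imwrite('pics/f.png',cv2.resize(s['color'][40:384,120:440,::-1],None,fx=1.7,fy=1.7))
"
```

```text
now [0.5837 0.3976 0.2341] yawY 4.9 tilt 1.0000 open 70.2mm t 38.42 F [-0.4 -0.2  0.1]
side slim 70 [ 451.4 -267.2] [19.7 19.7] 45.6 0.09787187390765018
side big 360 [437.9 -83.4] [66.  62.6] 78.9 0.050278410906487936
side eraser 523 [ 442.5 -156.9] [91.1 82.6] 3.2 0.04238948309659796
side small 119 [453.9 144.4] [45.  42.4] 79.5 0.04909458965284752
side stout 89 [446.  234.9] [35.3 34.7] 70.8 0.09194756562746964
side jar 177 [677.6  79.1] [49.5 47.1] 89.3 0.06025476908701044
top slim 54 [ 452.1 -265.6] [19.2 19.4] 89.0 0.09969259564086808
top big 376 [440.3 -81.6] [61.2 64.1] 88.4 0.05179458702299744
top eraser 494 [ 446.3 -176.2] [92.  42.6] 3.0 0.0439272066965668
top small 147 [456.6 144.5] [42.  41.9] 2.1 0.051658574836272564
top jar 235 [679.6  79.2] [48.5 48.4] 68.5 0.06243414884771248
```

View pics/f.png

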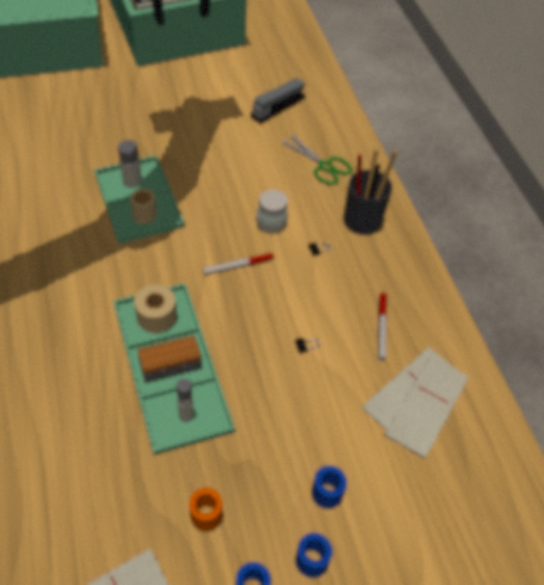

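Both kits are made up. The sticks stand upright at (130,165) and (185,398) in the crop, the jar hasn't moved, and all the heights match pieces resting on the 4 mm tray floor. I'll hand the job in.

```bash
python3 -c "
from plant import r
print(r.finish_job())"
```

```text
the job is handed in; nothing more can be done
None
```

Both kits are made up and I handed the job in at about 38.5 s, well inside the 141 s limit.

- **Long tray:** the board eraser lies across the middle cell, the big roll is in the +y end cell, and the slim glue stick is in the -y end cell.
- **Short tray:** the small cream roll is in the -y cell and the stout glue stick is in the +y cell.
- **Order:** I placed the pieces in the order asked: eraser, big roll, slim glue, small roll, stout glue.

**Last checks:**
- **Position:** every piece sits within about 3 mm of its cell centre. The heights match resting on the tray floor, both glue sticks are upright, and the eraser is within about 1–2° of the tray's line.
- **Left alone:** the paint jar is within about 2 mm of where it was first measured, and I never touched it. I left the blue and orange look-alike rolls alone. Three are fully in the last side view; I didn't re-measure any of them.
- **Forces:** the highest force I read was about 5 N, at floor contact and when gripping the rolls.

**Disagreements between checks:**
- The two cameras differ by 1–4 mm (calibration), so I used their average.
- The last side-view eraser reading was spoilt because my search circle also took in part of the big roll. The top view and earlier side readings confirm the eraser's place.
- The arm hid the stout glue from the top camera at the end, so only the side camera confirms its final position.

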